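Make up a bundle of three cartons and band it with the foot switch

TASK

A bundle of chocolate cartons has been started in the arch of the banding machine: lay two more from the granite slab flat and squarely on top of the one that lies there, without shifting it, so that exactly three are stacked through the arch, and leave the last carton on the slab where it is. Then press the pedal of the foot switch with the fingers, right down to its stop, firmly but without stamping on it or knocking the guard, hold it there for at least one full second so that the machine runs its cycle, and let the pedal come all the way up again. Do not disturb the other things on the bench.

Things in the scene. Friction and masses are not known exactly. Their poses are not given: they have to be found in the camera images.
- bander: Banding machine, fixed: white housing 260 (x) x 250 (y) x 150 mm high, flat deck on top; origin centre of underside, front (panel) at its -x. Across the deck at x = 0 stands a blue arch, 46 mm deep (x), outside 214 mm wide and 135 mm above the deck, opening 170 mm wide (y), 110 mm high; goods lie along x through it. Supply roll at the back to x = 190, z = 147 mm.
- arch (a point): Point on the deck of the banding machine in the middle of the arch (x = 0, y = 0, 150 mm above the bench); axes as the machine.
- carton_a: Carton lying flat on the deck, through the arch: stiff, dark brown with a gold and white sleeve round its middle, 130 (x) x 50 (y) x 26 mm (z), 0.09 to 0.15 kg; origin centre of its underside. It reaches about 42 mm out of the arch at either side; a gripper held upright at its end meets the arch, one leaning back from the arch by 25 to 35 degrees does not.
- carton_b: Carton like carton_a, lying flat on the slab (130 x 50 x 26 mm, x long, origin centre of underside). The three on the slab are alike and lie side by side, 30 to 45 mm between them; any two may be used.
- carton_c: Carton like carton_b, on the slab.
- carton_d: Carton like carton_b, on the slab.
- slab: Speckled grey granite slab, fixed, 280 (x) x 250 (y) x 30 mm; origin at the centre of its underside. It lies to one side of the machine, the foot switch to the other; which side is which varies.
- footswitch: Guarded foot switch screwed to the bench: grey base 220 (x) x 150 (y) x 12 mm, origin centre of underside, front at its -x. Flat yellow guard roof over the pedal, x -76 to +100 mm, 150 mm wide, 112 to 118 mm up; sides closed behind x = 0, 33 mm high ahead of it. From straight above the gripper's body meets the roof: go in from the front, also a little obliquely, tool tilted 30 to 45 degrees.
- guard_lip (a point): Middle of the lower front edge of the guard roof (x = -76, z = 112 mm on the foot switch); axes as the foot switch.
- pedal_pad (a point): Point on the pedal's top face where it is best pressed: on its centre line, 132 mm in front of the hinge axis; moves with the pedal. At rest 52 mm above the bench, just below the guard's front edge; at the stop 26 mm above the bench. The pedal's red front edge reaches 14 mm farther. Axes as the foot switch at rest (x to the back, z up).
- pedal (a joint): Pedal angle, rad: 0 at rest (up), 0.20 at its fixed stop. Dark ribbed pedal 146 mm long, 100 wide, 8 thick, red front edge, hinged at the back (axis along y at x = 55, z = 26 mm of the foot switch); the front goes down. At rest it rises to the front by 0.17 rad. Spring force at pedal_pad about 4 N at first, 10 N at the stop; returns by itself.
- knife: Bystander: palette knife with a blue handle, 250 x 34 x 20 mm, loose on the far end of the slab; origin at the middle of its length.
- mould: Bystander: clear chocolate mould 135 x 275 x 24 mm, loose on the bench in front of the foot switch; origin centre of underside, long along y.
There are look-alikes about, which are no part of the job. Leave any grey look-alike of the carton_d alone.

How it is judged:
By the outcome, as a careful person would: the job done as asked, in the order asked, and still so for the second after the job is handed in, with the robot touching nothing.
It also fails if it takes over 72 s, if anything falls off the work surface, if the arm or the gripper's body presses on something with over 40 N, if the wrist force passes 120 N, or if a joint passes its speed limit or range.

ROBOT

A 7-joint arm with a two-finger parallel gripper is mounted at the origin on the work surface. World frame = base frame: x ahead of the robot, y to its left, z up, the work surface at z = 0. Lengths are in m, angles in rad, forces in N, time in s.
With the tool pointing down it reaches from about 0.425 to 0.825 m from the base axis. Payload 3.6 kg.
Tool frame: the origin (TCP) lies on the centre line of the jaws, within the pads' length; the fingertips stand 25 mm ahead of it and the grasp point (between the pads) lies 6 mm ahead of it (robot.tip_extent is the distance from the TCP to the fingertips, in m); z points along the fingers, y is the line along which they close (so a half turn about z gives the same grasp; the last joint's range is limited). The gripper opens to 85 mm and grips with 20 to 120 N. Pads are 22 mm wide; open, the fingers measure 114 mm over their backs; the gripper's body (76 mm by 85 mm) begins 54 mm behind the grasp point. The pads swing forward as they close: fully open they stand 13 mm farther back than shut.
Start: joints at [-1.349, 0.615, -0.013, 1.423, 0.008, 1.103, -0.04], TCP at [0.16, 0.63, 0.256] pointing down, gripper open.
Joint ranges: [-3.12, 3.12], [-0.3, 2.06], [-1.34, 1.32], [0.26, 2.42], [-1.36, 4.5], [0.01, 1.98], [-2.84, 2.84]. Speed limits (rad/s): [2.79, 2.79, 3.14, 3.14, 3.14, 3.14, 3.14].

INTERFACE

Orientations are given as a unit quaternion [x, y, z, w].
In Python, from station import readout, vision, workorder, robot gives the robot as it stands.
- The arm moves only by the tool carry_out, never from a script. Its argument "plan" is a list of rows, each a list of 7 numbers: the turn, a rotation vector about the tool's x, y, z in units of 6 degrees (1.0 is 6 degrees), then the shift along the tool's x, y, z in units of 30 mm (1.0 is 30 mm), then the opening, from 0 (shut) to 1 (fully open). In form: [[wx, wy, wz, x, y, z, hand], ...]. A call has 1 to 8 rows; each row shifts and turns the commanded pose from where the row before left it, along the tool's axes as they then stand; what a row does not reach is not made up. A row lasts 1/12 s, in which the tool goes at most 41.7 mm and 7.16 degrees, less where a joint would pass 70% of its speed; a pose out of reach is approached as far as the arm can. A call is refused whole if a number of a shift passes 1 or a number of a turn 1, either way. A call with a gripper value outside its range is refused whole. The fingers move at their own pace and stop on an object; "newtons" is the grip in N (left out, the last holds). Time passes only in rows, so rows that do not move let the fingers close. It gives the time, the measured TCP pose, the force, the opening and the grip force at its end, in the units of the state.
- readout.observe(): the state, without advancing time (a new reading comes with each control period).
- vision.grab_frame(name): name is "scene" or "top" or "wrist"; returns a dict with "color" (480x640x3 uint8, red, green, blue), "fx", "fy", "cx", "cy" (pixels), "R" (3x3) and "t" (3): a world point X has camera coordinates R X + t. Camera axes: x right, y down, z forward; pixel columns grow to the right and rows downward; lengths in m; the calibration is good to about 2 mm. The wrist camera is an equidistant fisheye: a pixel r from the principal point sees the ray r / f radians off the axis. A picture is of the moment at which its call begins. There is no depth.
- workorder.close_job(): hands the job in; it is judged then, once.
The state is a dict: "clock": time; "q": joint angles; "dq": joint speeds; "joint_efforts": joint torques, N m; "ee_pos": TCP position; "tool_rot": TCP orientation; "wrist_force": force on the tool from outside, world axes, zero at the start; "moment": the same for the moment, N m; "opening": finger opening in m; "grip_force": force on a finger pad.
Only numpy, scipy, OpenCV 4.12 (cv2) and the standard library are available. Lean on these libraries where they do the work, as an engineer would, in place of code of your own. Each camera call takes 0.05 s, during which the arm holds its last target. There are 200 camera calls.

## Working session

There is one attempt and no reset: what is moved stays moved. The work goes in short steps, Python scripts to look and compute and a tool call to move; the robot and the scene stay as the last step left them, time stands still between calls to the robot, and variables do not carry over. Pictures are saved under pics/ and viewed, at most 10 in all, crops included, and the job is handed in when it is done.

Besides the shell and the picture viewer there is one more tool, called after ">>>" as name(argument=value, ...), one argument or row to a line, values as JSON. carry_out: Moves the arm, as the interface text tells. Its arguments: {"type":"object","properties":{"plan":{"type":"array"},"newtons":{"type":"number"}},"required":["plan"]}

```bash
ls; mkdir -p pics; python3 - <<'E'
from station import readout, vision, workorder, robot
import cv2,numpy as np
s=readout.observe(); print(s)
print([a for a in dir(robot) if a[0]!='_'])
import pickle
d={}
for n in ("scene","top","wrist"):
    f=vision.grab_frame(n); d[n]=f
    cv2.imwrite(f"pics/{n}0.png",f["color"][:,:,::-1]); print(n,f["fx"],f["fy"],f["cx"],f["cy"],np.round(f["R"],3).tolist(),np.round(f["t"],3))
pickle.dump(d,open("f0.pkl","wb"))
E
```

```text
pics
{'clock': 0.0, 'q': array([-1.34851165,  0.61593182, -0.01262831,  1.42494188,  0.00811803,
        1.10341536, -0.04041779]), 'dq': array([-3.49731921e-04, -6.82719289e-05,  9.61220098e-04, -3.27876097e-04,
        4.89299674e-05,  1.19450920e-03, -1.17197306e-03]), 'joint_efforts': array([ 4.65528876e-05, -4.69207084e+01,  2.59087421e-01, -1.71035028e+01,
        9.89126303e-03,  9.68405366e-03,  4.07720236e-06]), 'ee_pos': array([0.15985806, 0.62928951, 0.25511563]), 'tool_rot': array([ 1.24038466e-01,  9.92276528e-01, -1.31555976e-03, -1.39704679e-04]), 'wrist_force': array([0.16445821, 0.15203267, 0.1362257 ]), 'moment': array([-0.00852164,  0.0601391 ,  0.00092646]), 'grip_force': 0.0, 'opening': 0.08517951501409532}
['IKError', 'tip_extent']
scene 525.7111228917506 525.7111228917506 315.6642478845774 240.130279285935 [[-0.626, 0.78, -0.009], [0.549, 0.433, -0.715], [-0.554, -0.453, -0.699]] [ 0.271 -0.233  1.964]
top 495.3823769842379 495.3823769842379 321.86177410219216 242.45629524232007 [[-0.018, -0.999, -0.031], [-0.983, 0.023, -0.183], [0.184, 0.027, -0.983]] [0.109 0.52  1.336]
wrist 371.64829954431775 371.64829954431775 321.35883607155847 239.5659613846237 [[0.247, 0.969, -0.003], [0.916, -0.233, 0.325], [0.315, -0.083, -0.946]] [-0.648 -0.04   0.383]
```

View pics/top0.png

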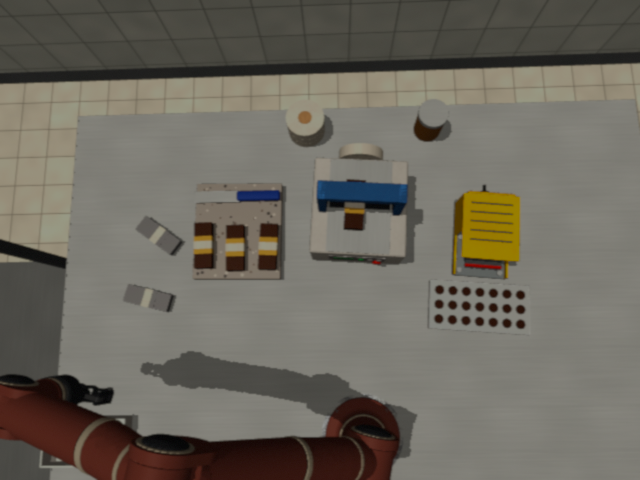

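View pics/scene0.png

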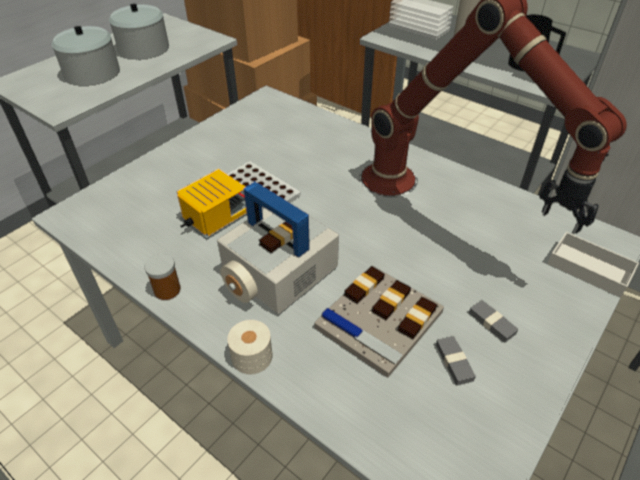

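Top view: three brown and gold cartons on the slab at (204,245), (235,247) and (269,246). carton_a is under the arch at (355,215), and the foot switch is at (488,230). The mould is at (479,305) and the knife at (258,196).

Possible mix-ups are the grey bars at (158,235) and (149,297), which are off the slab, and carton_a, which is already on the deck. I'll use the brown cartons on the slab at (269,246) and (235,247). Next I'll check them in close crops.

```bash
python3 - <<'E'
import cv2,pickle
d=pickle.load(open("f0.pkl","rb"))
for n,(x0,y0,x1,y1),k in (("top",(185,140,535,340),2.28),("scene",(175,155,445,355),2.96)):
    c=d[n]["color"][y0:y1,x0:x1,::-1]
    im=cv2.resize(c,None,fx=k,fy=k,interpolation=cv2.INTER_CUBIC)
    im=cv2.convertScaleAbs(im,alpha=1.3,beta=10)
    for x in range(x0+(-x0)%20,x1,20):
        cv2.line(im,(int((x-x0+.5)*k),0),(int((x-x0+.5)*k),6),(0,0,255),1); cv2.putText(im,str(x),(int((x-x0+.5)*k)-10,16),0,.35,(0,0,255))
    for y in range(y0+(-y0)%20,y1,20):
        cv2.line(im,(0,int((y-y0+.5)*k)),(6,int((y-y0+.5)*k)),(0,0,255),1); cv2.putText(im,str(y),(8,int((y-y0+.5)*k)+4),0,.35,(0,0,255))
    cv2.imwrite(f"pics/{n}crop.png",im); print(im.shape)
E
```

```text
(456, 798, 3)
(592, 799, 3)
```

View pics/topcrop.png

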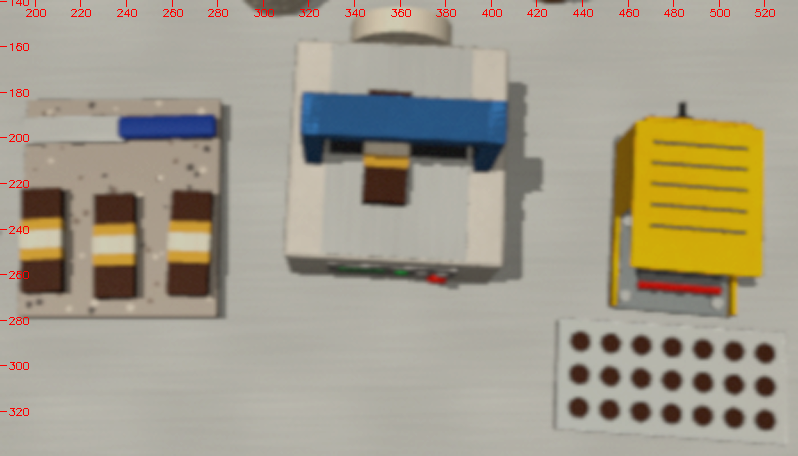

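View pics/scenecrop.png

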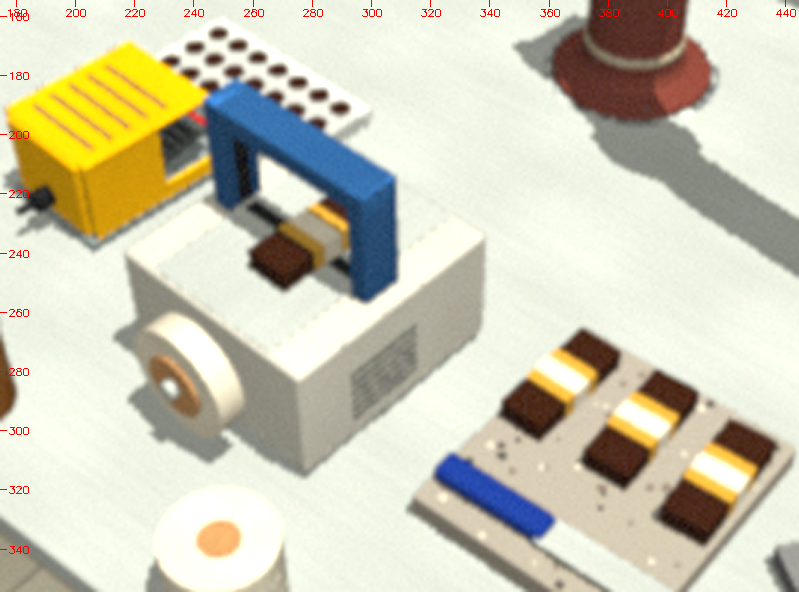

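Both crops confirm it. The three brown and gold cartons have white sleeve centres in the top view at (268,246), (235,247) and (203,245), and carton_a shows both ends through the arch. Now I'll triangulate.

```bash
cat > h.py <<'E'
import numpy as np, cv2, pickle
from scipy.spatial.transform import Rotation as Ro
from scipy.optimize import least_squares
def ray(f,uv,fish=False):
    a=(np.array(uv,float)-[f["cx"],f["cy"]])/[f["fx"],f["fy"]]
    if fish:
        r=np.hypot(*a); d=np.r_[a*np.sinc(r/np.pi),np.cos(r)]
    else: d=np.r_[a,1]
    R=np.array(f["R"]); d=R.T@d
    return -R.T@np.array(f["t"]), d/np.linalg.norm(d)
def tri(rays):
    A=sum(np.eye(3)-np.outer(d,d) for c,d in rays); b=sum((np.eye(3)-np.outer(d,d))@c for c,d in rays)
    p=np.linalg.solve(A,b); return p,max(np.linalg.norm(np.cross(p-c,d)) for c,d in rays)
def atz(r,z): c,d=r; return c+d*(z-c[2])/d[2]
def proj(f,X,fish=False):
    p=(np.atleast_2d(X)@np.array(f["R"]).T)+f["t"]
    if fish:
        r=np.hypot(p[:,0],p[:,1]); th=np.arctan2(r,p[:,2]); a=p[:,:2]*(th/np.maximum(r,1e-9))[:,None]
    else: a=p[:,:2]/p[:,2:]
    return a*[f["fx"],f["fy"]]+[f["cx"],f["cy"]]
E
python3 - <<'E'
from h import *
d=pickle.load(open("f0.pkl","rb"))
T=lambda u,v:ray(d["top"],(185+u/2.28-.5,140+v/2.28-.5))
S=lambda u,v:ray(d["scene"],(175+u/2.96-.5,155+v/2.96-.5))
P={"c_mach":((189,242),(565,379)),"c_mid":((114,245),(643,420)),"c_far":((41,239),(720,472)),
"deck_b_r(+x,-y)":((508,48),(127,255)),"deck +x+y":((298,43),(298,380)),"deck -x+y":((287,257),(484,237)),
"roof +x-y":((763,127),(8,110)),"roof +x+y":((637,118),(88,165)),"roof -x+y":((631,267),(215,95)),
}
for k,(a,b) in P.items():
    p,e=tri([T(*a),S(*b)]); print(k,np.round(p,4),round(e,4))
for n,a,z in (("deck-x-y",(503,267),.15),("roof-x-y",(761,276),.118),("a near l",(363,204),.15),("a near r",(407,205),.15),("red",(638,285),.055),("red",(720,292),.055),
 ("mould",(557,319),.024),("mould",(555,430),.024),("mould",(787,332),.024),("m far l",(173,191),.056),("m far r",(212,191),.056),("m near l",(167,296),.03),("m near r",(208,296),.03),
 ("a sleeve edge l",(363,155),.176),("r",(409,155),.176)):
    print(n,np.round(atz(T(*a),z),4))
E
```

```text
c_mach [0.5164 0.2516 0.0507] 0.0011
c_mid [0.5148 0.3424 0.0544] 0.0002
c_far [0.5242 0.4325 0.0559] 0.0002
deck_b_r(+x,-y) [ 0.7207 -0.1353  0.1443] 0.002
deck +x+y [0.7361 0.108  0.1445] 0.0013
deck -x+y [0.4807 0.1251 0.1417] 0.0007
roof +x-y [ 0.6248 -0.432   0.1168] 0.002
roof +x+y [ 0.638  -0.285   0.1237] 0.0015
roof -x+y [ 0.463  -0.2679  0.1169] 0.0011
deck-x-y [ 0.4619 -0.1177  0.15  ]
roof-x-y [ 0.4498 -0.4152  0.118 ]
a near l [0.5382 0.0377 0.15  ]
a near r [ 0.5358 -0.0124  0.15  ]
red [ 0.451  -0.2914  0.055 ]
red [ 0.4404 -0.3881  0.055 ]
mould [ 0.4154 -0.1982  0.024 ]
mould [ 0.2816 -0.1881  0.024 ]
mould [ 0.3937 -0.4748  0.024 ]
m far l [0.5805 0.27   0.056 ]
m far r [0.5793 0.2216 0.056 ]
m near l [0.4535 0.2808 0.03  ]
m near r [0.4524 0.2299 0.03  ]
a sleeve edge l [0.5891 0.0367 0.176 ]
r [ 0.5877 -0.015   0.176 ]
```

The heights check out: carton tops at 0.051–0.056 against 0.056 expected, the deck at 0.142–0.145, and the roof at 0.117–0.124. Next I'll write a move helper and go to a viewing pose.

```bash
cat >> h.py <<'E'
def pose(psi,lean,roll=0):
    # tool x = -heading when upright, y = left of heading, z down; lean>0 tips fingers toward heading
    p=np.radians(psi); h=np.array([np.cos(p),np.sin(p),0]); y=np.array([-h[1],h[0],0]); a=np.radians(lean)
    z=np.sin(a)*h-np.cos(a)*np.array([0,0,1]); return Ro.from_matrix(np.c_[np.cross(y,z),y,z])
GO=.006
def plan(pos,psi,lean,n,hand,grasp=True,start=None):
    """straight line; pos is the grasp point (6 mm ahead of TCP) if grasp; prints rows, returns end pose"""
    from station import readout
    if start is None:
        s=readout.observe(); start=(s["ee_pos"],Ro.from_quat(s["tool_rot"]))
    p0,r0=start; r1=pose(psi,lean); p1=np.array(pos,float)-(GO*r1.apply([0,0,1]) if grasp else 0)
    rv=(r0.inv()*r1).as_rotvec(); p,r=p0,r0; rows=[]
    for i in range(1,n+1):
        pt=p0+(p1-p0)*i/n; rt=r0*Ro.from_rotvec(rv*i/n)
        row=np.round(np.r_[np.degrees((r.inv()*rt).as_rotvec())/6,r.inv().apply(pt-p)/.03],2)
        p=p+r.apply(row[3:]*.03); r=r*Ro.from_rotvec(np.radians(row[:3]*6)); rows.append([float(x) for x in row]+[hand])
    for i in range(0,n,8): print(str(rows[i:i+8]).replace(' ','').replace('.0,',',').replace('-0,','0,'))
    return p,r
E
python3 -c "
from h import *
e=plan([.40,.29,.22],-4.3,30,20,.76)"
```

```text
[[-0.02,-0.25,-0.08,-0.52,-0.45,0.05,0.76],[-0.03,-0.25,-0.08,-0.52,-0.46,0.07,0.76],[-0.02,-0.25,-0.08,-0.51,-0.46,0.07,0.76],[-0.02,-0.25,-0.08,-0.51,-0.46,0.09,0.76],[-0.02,-0.25,-0.08,-0.49,-0.47,0.1,0.76],[-0.03,-0.25,-0.08,-0.5,-0.47,0.11,0.76],[-0.02,-0.25,-0.09,-0.48,-0.48,0.13,0.76],[-0.02,-0.25,-0.08,-0.48,-0.48,0.13,0.76]]
[[-0.02,-0.24,-0.08,-0.47,-0.49,0.15,0.76],[-0.03,-0.25,-0.08,-0.46,-0.49,0.16,0.76],[-0.02,-0.25,-0.08,-0.45,-0.49,0.16,0.76],[-0.02,-0.25,-0.08,-0.45,-0.5,0.18,0.76],[-0.02,-0.25,-0.08,-0.43,-0.5,0.19,0.76],[-0.03,-0.25,-0.08,-0.43,-0.51,0.2,0.76],[-0.02,-0.25,-0.08,-0.41,-0.51,0.21,0.76],[-0.02,-0.25,-0.08,-0.41,-0.52,0.22,0.76]]
[[-0.02,-0.25,-0.08,-0.4,-0.52,0.22,0.76],[-0.03,-0.25,-0.08,-0.38,-0.52,0.24,0.76],[-0.02,-0.25,-0.08,-0.38,-0.53,0.25,0.76],[-0.02,-0.25,-0.09,-0.36,-0.53,0.25,0.76]]
```

>>> carry_out(
  plan=[
    [-0.02, -0.25, -0.08, -0.52, -0.45, 0.05, 0.76],
    [-0.02, -0.25, -0.08, -0.52, -0.46, 0.07, 0.76],
    [-0.02, -0.25, -0.08, -0.51, -0.46, 0.07, 0.76],
    [-0.02, -0.25, -0.08, -0.51, -0.46, 0.09, 0.76],
    [-0.02, -0.25, -0.08, -0.5, -0.47, 0.1, 0.76],
    [-0.02, -0.25, -0.08, -0.5, -0.47, 0.11, 0.76],
    [-0.02, -0.25, -0.08, -0.48, -0.48, 0.13, 0.76],
    [-0.02, -0.25, -0.08, -0.48, -0.48, 0.13, 0.76],
  ],
  newtons=60,
)

```text
clock: 0.82
ee_pos: [0.2555, 0.4931, 0.2439]
tool_rot: [0.09, 0.99, -0.005, 0.105]
wrist_force: [0.2, -0.1, 0.6]
opening: 0.0653
grip_force: 0.0
```

>>> carry_out(
  plan=[
    [-0.02, -0.25, -0.08, -0.47, -0.49, 0.15, 0.76],
    [-0.02, -0.25, -0.08, -0.46, -0.49, 0.16, 0.76],
    [-0.02, -0.25, -0.08, -0.45, -0.49, 0.16, 0.76],
    [-0.02, -0.25, -0.08, -0.45, -0.5, 0.18, 0.76],
    [-0.02, -0.25, -0.08, -0.43, -0.5, 0.19, 0.76],
    [-0.02, -0.25, -0.08, -0.43, -0.5, 0.2, 0.76],
    [-0.02, -0.25, -0.08, -0.41, -0.5, 0.21, 0.76],
    [-0.02, -0.25, -0.08, -0.41, -0.52, 0.22, 0.76],
  ],
)

```text
clock: 1.48
ee_pos: [0.3501, 0.3581, 0.2321]
tool_rot: [0.055, 0.976, -0.009, 0.209]
wrist_force: [-0.1, 0.3, 0.2]
opening: 0.065
grip_force: 0.0
```

>>> carry_out(
  plan=[
    [-0.02, -0.25, -0.08, -0.4, -0.52, 0.22, 0.76],
    [-0.02, -0.25, -0.08, -0.38, -0.52, 0.24, 0.76],
    [-0.02, -0.25, -0.08, -0.38, -0.53, 0.25, 0.76],
    [-0.02, -0.25, -0.08, -0.36, -0.53, 0.25, 0.76],
    [0, 0, 0, 0, 0, 0, 0.76],
    [0, 0, 0, 0, 0, 0, 0.76],
  ],
)

```text
clock: 1.98
ee_pos: [0.3969, 0.2902, 0.2262]
tool_rot: [0.038, 0.965, -0.012, 0.259]
wrist_force: [-0.3, 0.1, -0.2]
opening: 0.0649
grip_force: 0.0
```

```bash
python3 - <<'E'
from h import *
from station import readout,vision
s=readout.observe(); print(s["clock"],s["ee_pos"],Ro.from_quat(s["tool_rot"]).as_matrix().round(3).tolist(),s["opening"])
f=vision.grab_frame("wrist"); pickle.dump(f,open("w1.pkl","wb"))
im=f["color"][:,:,::-1].copy()
for c in ((.516,.2516,.056),(.515,.342,.056),(.524,.4325,.056),(.602,.01,.176)): print(proj(f,c,True).round(0))
cv2.imwrite("pics/w1.png",cv2.resize(im,None,fx=1.25,fy=1.25,interpolation=cv2.INTER_CUBIC))
E
```

```text
1.9833 [0.39689573 0.29020513 0.22621063] [[-0.863, 0.079, 0.498], [0.067, 0.997, -0.043], [-0.5, -0.004, -0.866]] 0.06486840978277636
[[291. 233.]]
[[388. 227.]]
[[479. 229.]]
[[ 89. 374.]]
```

View pics/w1.png

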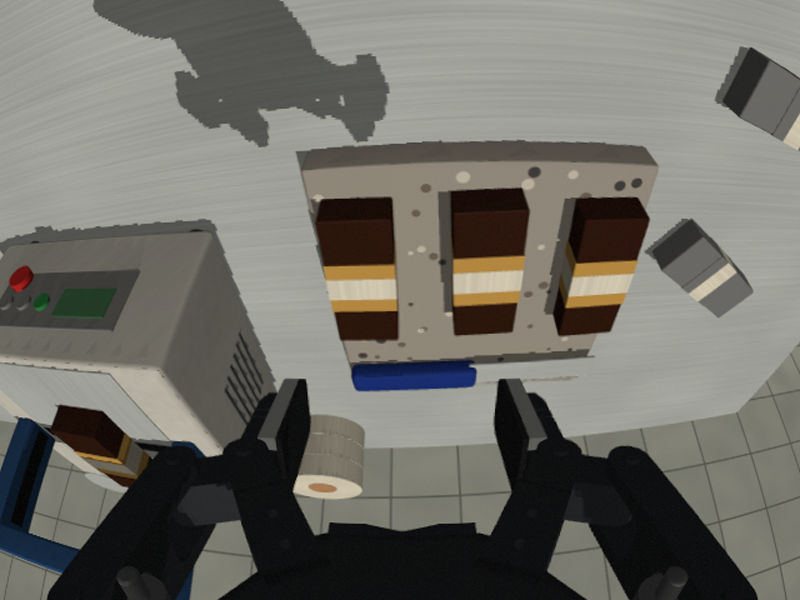

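The wrist view shows the three cartons with sleeve centres at about (363,290), (488,282) and (599,282) in this 1.25x view. carton_a's near end is at (90,430) and the knife at (415,376). Next I'll fit the carton boxes by silhouette and look at carton_a from in front of the machine.

```bash
cat >> h.py <<'E'
def boxpts(x,y,z,psi,L=.13,W=.05,H=.026):
    c,s=np.cos(np.radians(psi)),np.sin(np.radians(psi))
    q=np.array([[a*L/2,b*W/2,k*H] for a in(-1,1) for b in(-1,1) for k in(0,1)])
    return q@np.array([[c,s,0],[-s,c,0],[0,0,1]])+[x,y,z]
def cmask(f,c,fish,ext=.1):
    """convex hull of the brown+gold blob round point c"""
    im=cv2.cvtColor(np.ascontiguousarray(f["color"]),cv2.COLOR_RGB2HSV)
    m=((im[...,1]>100)&((im[...,0]<25)|(im[...,0]>172))).astype(np.uint8)
    g=np.zeros_like(m); h=cv2.convexHull(proj(f,boxpts(*c,0,.15,.072,.035)-[0,0,.03],fish).astype(np.float32))
    cv2.fillConvexPoly(g,h.astype(np.int32),1); return m&g
def fitbox(views,c,psi,freez=False,z=.03):
    hs=[]
    for f,fish in views:
        ys,xs=np.nonzero(cmask(f,c,fish)); h=np.zeros((480,640),np.uint8)
        cv2.fillConvexPoly(h,cv2.convexHull(np.c_[xs,ys].astype(np.int32)),1); hs.append(h)
    def cost(v):
        zz=v[3]/1000 if freez else z; t=0
        for (f,fish),h in zip(views,hs):
            g=np.zeros((480,640),np.uint8); P=cv2.convexHull(proj(f,boxpts(v[0]/1e3,v[1]/1e3,zz,v[2]),fish).astype(np.float32))
            cv2.fillConvexPoly(g,np.round(P*256).astype(np.int32),255,cv2.LINE_AA,8)
            t+=np.abs(g/255.-h).sum()/h.sum()
        return t
    from scipy.optimize import minimize
    v0=[c[0]*1e3,c[1]*1e3,psi]+([z*1e3] if freez else [])
    N=len(v0); sim=np.array([v0]+[[v0[j]+(6 if i==j else 0) for j in range(N)] for i in range(N)])
    r=minimize(cost,v0,method="Nelder-Mead",options=dict(initial_simplex=sim,xatol=.02,fatol=1e-5,maxiter=600))
    return r.x.round(2),round(r.fun,4)
E
python3 - <<'E'
from h import *
d=pickle.load(open("f0.pkl","rb")); w=pickle.load(open("w1.pkl","rb"))
for c in ((.516,.2516,.056),(.515,.342,.056),(.524,.4325,.056)):
    print(fitbox([(w,True)],c,-4), fitbox([(d["top"],False)],c,-4), fitbox([(w,True),(d["top"],False)],c,-4,True))
plan([.41,.02,.33],-4,30,12,.76)
E
```

```text
(array([515.01, 249.64,  -3.86]), np.float64(0.0482)) (array([516.56, 249.88,  -3.39]), np.float64(0.1478)) (array([518.43, 249.36,  -3.17,  25.36]), np.float64(0.1855))
(array([513.43, 343.69,   0.95]), np.float64(0.0464)) (array([5.1445e+02, 3.4291e+02, 3.2000e-01]), np.float64(0.1503)) (array([5.1894e+02, 3.4460e+02, 4.0000e-01, 2.3120e+01]), np.float64(0.1697))
(array([523.04, 434.31,   2.01]), np.float64(0.048)) (array([526.35, 433.18,   3.48]), np.float64(0.1771)) (array([526.27, 435.61,   1.85,  25.76]), np.float64(0.2138))
[[0,0,0,-0.23,-0.75,-0.22,0.76],[-0.01,0,-0.01,-0.22,-0.75,-0.21,0.76],[0,0,0,-0.23,-0.75,-0.22,0.76],[-0.01,0,-0.01,-0.22,-0.75,-0.22,0.76],[0,0,0,-0.22,-0.75,-0.22,0.76],[-0.01,0,-0.01,-0.23,-0.75,-0.22,0.76],[0,0,0,-0.22,-0.75,-0.22,0.76],[-0.01,0,0,-0.22,-0.75,-0.21,0.76]]
[[0,0,-0.01,-0.23,-0.75,-0.22,0.76],[0,0,0,-0.22,-0.75,-0.22,0.76],[-0.01,0,-0.01,-0.22,-0.75,-0.22,0.76],[0,0,0,-0.22,-0.75,-0.23,0.76]]
```

>>> carry_out(
  plan=[
    [0, 0, 0, -0.22, -0.75, -0.22, 0.76],
    [0, 0, 0, -0.22, -0.75, -0.22, 0.76],
    [0, 0, 0, -0.22, -0.75, -0.22, 0.76],
    [0, 0, 0, -0.22, -0.75, -0.22, 0.76],
    [0, 0, 0, -0.22, -0.75, -0.22, 0.76],
    [0, 0, 0, -0.22, -0.75, -0.22, 0.76],
    [0, 0, 0, -0.22, -0.75, -0.22, 0.76],
    [0, 0, 0, -0.22, -0.75, -0.22, 0.76],
  ],
)

```text
clock: 2.7
ee_pos: [0.4023, 0.1106, 0.3001]
tool_rot: [0.036, 0.965, -0.011, 0.26]
wrist_force: [0.8, -0.5, -0.1]
opening: 0.0649
grip_force: 0.0
```

>>> carry_out(
  plan=[
    [0, 0, 0, -0.22, -0.75, -0.22, 0.76],
    [0, 0, 0, -0.22, -0.75, -0.22, 0.76],
    [0, 0, 0, -0.22, -0.75, -0.22, 0.76],
    [0, 0, 0, -0.22, -0.75, -0.22, 0.76],
    [0, 0, 0, 0, 0, 0, 0.76],
    [0, 0, 0, 0, 0, 0, 0.76],
  ],
)

```text
clock: 3.2
ee_pos: [0.4053, 0.0201, 0.3366]
tool_rot: [0.038, 0.965, -0.01, 0.26]
wrist_force: [-0.5, 0.2, -0.5]
opening: 0.0649
grip_force: 0.0
```

```bash
python3 - <<'E'
from h import *
from station import readout,vision
s=readout.observe(); print(s["clock"],s["ee_pos"])
f=vision.grab_frame("wrist"); pickle.dump(f,open("w2.pkl","wb"))
cv2.imwrite("pics/w2.png",cv2.resize(f["color"][:,:,::-1],None,fx=1.25,fy=1.25,interpolation=cv2.INTER_CUBIC))
E
```

```text
3.2 [0.40533061 0.02006004 0.33655459]
```

View pics/w2.png

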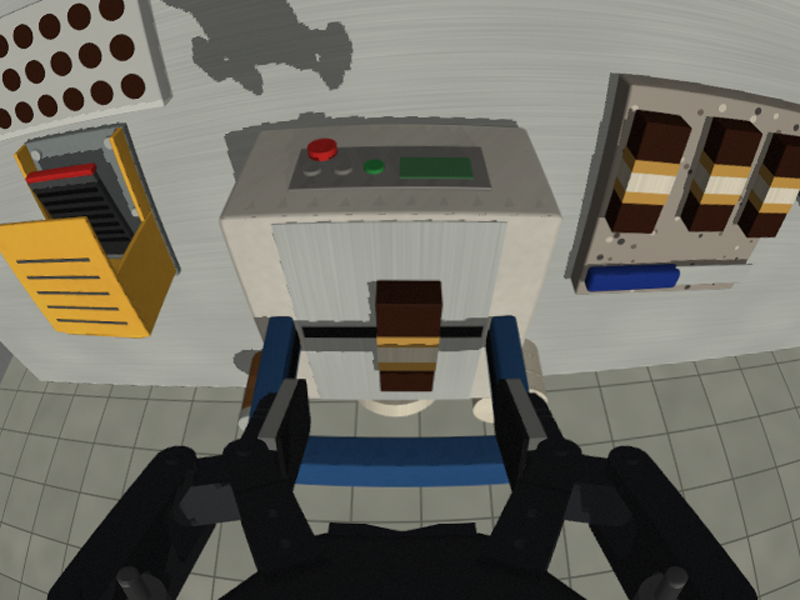

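This view shows all of carton_a, at (377–441, 281–391). The deck's front corners are at (220,217) and (560,214). The pedal's red edge runs from (28,177) to (96,171), and the roof's front edge from (0,225) to (87,218). Now I'll fit carton_a and plan the grasp.

```bash
python3 - <<'E'
from h import *
d=pickle.load(open("f0.pkl","rb")); w1=pickle.load(open("w1.pkl","rb"));w=pickle.load(open("w2.pkl","rb"))
print("a",fitbox([(w,True)],(.602,.01,.176),-3,z=.15),fitbox([(w,True)],(.602,.01,.176),-3,True,z=.15))
for c,p in (((.516,.25,.056),-4),((.515,.343,.056),1)): print("w2",fitbox([(w,True)],c,p),"both",fitbox([(w,True),(w1,True)],c,p,True))
T=lambda u,v:ray(d["top"],(185+u/2.28-.5,140+v/2.28-.5))
W=lambda u,v:ray(w,(u/1.25-.5,v/1.25-.5),True)
for n,a,b in (("deck-x+y",(287,257),(560,214)),("deck-x-y",(503,267),(220,217)),("roof-x+y",(631,267),(87,218)),("red l",(638,282),(96,169)),("red r",(721,290),(28,175)),
  ("a top near l",(363,202),(441,283)),("a top near r",(407,203),(377,282))):
    p,e=tri([T(*a),W(*b)]); print(n,p.round(4),round(e,4))
print(W(441,310) and [atz(W(*u),.15).round(4) for u in ((560,214),(220,217))])
p=np.array([.5155,.2498]);h=np.array([np.cos(np.radians(-3.6)),np.sin(np.radians(-3.6))])
g=p-.047*h
e=plan([*(g-.03*h),.13],-3.6,30,14,.76)
e=plan([*g,.054],-3.6,30,5,.76,start=e); print(g)
E
```

```text
a (array([600.01,   8.04,  -4.67]), np.float64(0.1019)) (array([605.76,   7.8 ,  -4.89, 144.44]), np.float64(0.0976))
w2 (array([514.31, 251.03,  -2.01]), np.float64(0.0508)) both (array([514.45, 250.19,  -3.3 ,  30.48]), np.float64(0.1125))
w2 (array([511.62, 349.03,  -6.18]), np.float64(0.1111)) both (array([5.1256e+02, 3.4385e+02, 4.1000e-01, 3.1140e+01]), np.float64(0.1763))
deck-x+y [0.4797 0.1265 0.1429] 0.001
deck-x-y [ 0.4633 -0.1192  0.1404] 0.0001
roof-x+y [ 0.4641 -0.2701  0.1126] 0.0003
red l [ 0.4551 -0.2961  0.041 ] 0.0017
red r [ 0.4411 -0.395   0.0423] 0.0036
a top near l [0.541  0.0387 0.1474] 0.0011
a top near r [ 0.5396 -0.0119  0.1438] 0.0009
[array([0.4733, 0.1247, 0.15  ]), array([ 0.4561, -0.1136,  0.15  ])]
[[-0.01,0,-0.01,0.21,0.56,0.43,0.76],[0,0,-0.01,0.22,0.56,0.43,0.76],[-0.01,0,0,0.21,0.56,0.42,0.76],[0,0.01,-0.01,0.21,0.57,0.43,0.76],[-0.01,0,-0.01,0.21,0.56,0.43,0.76],[0,0,-0.01,0.21,0.56,0.43,0.76],[-0.01,0,0,0.21,0.56,0.43,0.76],[-0.01,0,-0.01,0.21,0.56,0.43,0.76]]
[[0,0,-0.01,0.21,0.56,0.43,0.76],[-0.01,0,-0.01,0.21,0.56,0.43,0.76],[0,0.01,0,0.21,0.56,0.44,0.76],[-0.01,0,-0.01,0.21,0.56,0.43,0.76],[0,0,-0.01,0.21,0.56,0.43,0.76],[-0.01,0,-0.01,0.2,0.56,0.43,0.76]]
[[0,0,0,0.08,0,0.54,0.76],[0,0,0,0.08,0,0.54,0.76],[0,0,0,0.08,0,0.54,0.76],[0,0,0,0.08,0,0.54,0.76],[0,0,0,0.08,0,0.54,0.76]]
[0.46859274 0.25275115]
```

>>> carry_out(
  plan=[
    [0, 0, -0.01, 0.21, 0.56, 0.43, 0.76],
    [0, 0, -0.01, 0.21, 0.56, 0.43, 0.76],
    [-0.01, 0, -0.01, 0.21, 0.56, 0.43, 0.76],
    [0, 0, -0.01, 0.21, 0.56, 0.43, 0.76],
    [-0.01, 0, 0, 0.21, 0.56, 0.43, 0.76],
    [-0.01, 0, -0.01, 0.21, 0.56, 0.43, 0.76],
    [-0.01, 0, 0, 0.21, 0.56, 0.43, 0.76],
    [0, 0, -0.01, 0.21, 0.56, 0.43, 0.76],
  ],
)

```text
clock: 3.92
ee_pos: [0.4223, 0.1558, 0.2191]
tool_rot: [0.032, 0.965, -0.01, 0.259]
wrist_force: [0.2, 0.2, -0.4]
opening: 0.065
grip_force: 0.0
```

>>> carry_out(
  plan=[
    [0, 0, -0.01, 0.21, 0.56, 0.43, 0.76],
    [0, 0, -0.01, 0.21, 0.56, 0.43, 0.76],
    [-0.01, 0, 0, 0.21, 0.56, 0.43, 0.76],
    [-0.01, 0, -0.01, 0.21, 0.56, 0.43, 0.76],
    [0, 0, -0.01, 0.21, 0.56, 0.43, 0.76],
    [0, 0, 0, 0.21, 0.56, 0.43, 0.76],
    [0, 0, 0, 0, 0, 0, 0.76],
    [0, 0, 0, 0, 0, 0, 0.76],
  ],
)

```text
clock: 4.58
ee_pos: [0.4367, 0.2597, 0.1417]
tool_rot: [0.03, 0.967, -0.014, 0.252]
wrist_force: [0.2, -1.0, -0.2]
opening: 0.065
grip_force: 0.0
```

```bash
python3 - <<'E'
from h import *
from station import vision
f=vision.grab_frame("wrist"); pickle.dump(f,open("w3.pkl","wb"))
w=pickle.load(open("w2.pkl","rb"))
for c,p in (((.5155,.25,.056),-3.6),((.5135,.3435,.056),1)): print("w3",fitbox([(f,True)],c,p))
# carton_a by corners
uv=np.array([(441,281),(377,281),(441,309),(376,309),(433,390),(380,391)])/1.25-.5
def bp(v):
    B=boxpts(v[0],v[1],v[3],v[2]*100); return B[[2,0,3,1,7,5]]
for fz in (0,1):
    r=least_squares(lambda v:(proj(w,bp([*v[:3],v[3] if fz else .15]),True)-uv).ravel(),[.602,.01,-.04,.15],x_scale=.01)
    print(r.x.round(4),r.fun.round(1))
m=cmask(w,(.602,.01,.176),True); ys,xs=np.nonzero(m); print(xs.min()*1.25,xs.max()*1.25,ys.min()*1.25,ys.max()*1.25)
g=np.array([.5155,.2498]);h=np.array([np.cos(np.radians(-3.6)),np.sin(np.radians(-3.6))])
g=g-.047*h
plan([*g,.050],-3.6,30,6,.76)
E
```

```text
w3 (array([515.64, 249.39,  -2.96]), np.float64(0.0366))
w3 (array([514.08, 343.33,   1.15]), np.float64(0.0677))
[ 0.599   0.0091 -0.0489  0.15  ] [-0.2  0.4 -0.5  0.1  1.3 -1.5 -0.8 -1.7 -0.4  2.9  0.5  2. ]
[ 0.6078  0.0085 -0.049   0.1427] [-1.   1.1  0.3  0.8  0.5 -1.4  0.1 -1.6 -0.9  1.3  1.   0.4]
365.0 440.0 281.25 390.0
[[-0.02,-0.02,0,0.1,-0.01,0.5,0.76],[-0.02,-0.02,0,0.1,-0.02,0.5,0.76],[-0.02,-0.02,0.01,0.09,-0.01,0.5,0.76],[-0.03,-0.02,0,0.11,-0.01,0.51,0.76],[-0.02,-0.02,0,0.1,-0.02,0.5,0.76],[-0.02,-0.01,0,0.1,-0.02,0.5,0.76]]
```

>>> carry_out(
  plan=[
    [-0.02, -0.02, 0, 0.1, -0.02, 0.5, 0.76],
    [-0.02, -0.02, 0, 0.1, -0.02, 0.5, 0.76],
    [-0.02, -0.02, 0, 0.1, -0.02, 0.5, 0.76],
    [-0.02, -0.02, 0, 0.1, -0.02, 0.5, 0.76],
    [-0.02, -0.02, 0, 0.1, -0.02, 0.5, 0.76],
    [-0.02, -0.02, 0, 0.1, -0.02, 0.5, 0.76],
    [0, 0, 0, 0, 0, 0, 0.76],
    [0, 0, 0, 0, 0, 0, 0.76],
  ],
)

```text
clock: 5.3
ee_pos: [0.4577, 0.247, 0.0732]
tool_rot: [0.034, 0.967, -0.019, 0.252]
wrist_force: [0.5, 0.9, -0.1]
opening: 0.0647
grip_force: 0.0
```

```bash
python3 - <<'E'
from h import *
from station import vision,readout
s=readout.observe(); print(s["ee_pos"]+.006*Ro.from_quat(s["tool_rot"]).apply([0,0,1]),s["wrist_force"])
f=vision.grab_frame("wrist")
cv2.imwrite("pics/w4.png",cv2.resize(f["color"][150:480,120:520,::-1],None,fx=1.8,fy=1.8,interpolation=cv2.INTER_CUBIC))
E
```

```text
[0.4606225  0.24664526 0.0679156 ] [ 0.49150587  0.91598906 -0.05823435]
```

View pics/w4.png

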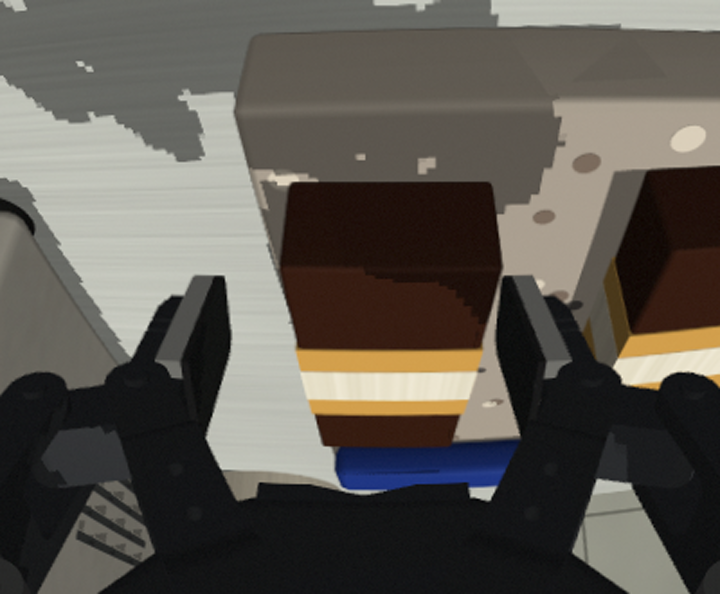

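```bash
python3 - <<'E'
from h import *
from station import readout
s=readout.observe(); print(s["clock"],s["q"].round(3),s["dq"].round(3),s["ee_pos"])
g=np.array([.5155,.2496]);h=np.array([np.cos(np.radians(-3.4)),np.sin(np.radians(-3.4))])
g=g-.047*h; print(g)
plan([*g,.061],-3.4,30,4,.76)
E
```

```text
5.35 [-0.819  0.682  0.121  2.28   2.069  0.342 -1.277] [-0.028 -0.012  0.01  -0.005  0.005  0.003 -0.007] [0.45774446 0.24763924 0.07367814]
[0.46858273 0.2523874 ]
[[-0.06,-0.03,-0.01,-0.02,0.05,0.08,0.76],[-0.05,-0.03,0,-0.03,0.04,0.09,0.76],[-0.06,-0.03,-0.01,-0.02,0.05,0.08,0.76],[-0.06,-0.03,-0.01,-0.03,0.04,0.09,0.76]]
```

The arm fell short near a wrist singularity (q6 = 0.34), so I'll finish the approach in small steps.

>>> carry_out(
  plan=[
    [-0.06, -0.03, 0, -0.02, 0.05, 0.08, 0.76],
    [-0.06, -0.03, 0, -0.02, 0.04, 0.09, 0.76],
    [-0.06, -0.03, 0, -0.02, 0.05, 0.08, 0.76],
    [-0.06, -0.03, 0, -0.02, 0.04, 0.09, 0.76],
    [0, 0, 0, 0, 0, 0, 0.76],
    [0, 0, 0, 0, 0, 0, 0.76],
  ],
)

```text
clock: 5.85
ee_pos: [0.4653, 0.2532, 0.0652]
tool_rot: [0.029, 0.966, -0.006, 0.259]
wrist_force: [-1.3, 0.0, 0.4]
opening: 0.0651
grip_force: 0.0
```

```bash
python3 - <<'E'
from h import *
from station import readout
s=readout.observe(); print(s["clock"],s["q"].round(3),s["ee_pos"]+.006*Ro.from_quat(s["tool_rot"]).apply([0,0,1]),Ro.from_quat(s["tool_rot"]).as_matrix().round(3).tolist())
plan([.4686,.2524,.050],-3.4,30,8,.76)
E
```

```text
5.85 [-0.762  0.703  0.051  2.277  2.148  0.394 -1.34 ] [0.46826695 0.2530009  0.06001147] [[-0.865, 0.06, 0.499], [0.053, 0.998, -0.027], [-0.5, 0.003, -0.866]]
[[0,0,0,0.02,0,0.04,0.76],[0.01,0,0,0.02,0,0.03,0.76],[0,0,-0.01,0.02,-0.01,0.04,0.76],[0,0,0,0.02,0,0.04,0.76],[0,0,0,0.02,0,0.03,0.76],[0.01,0,0,0.02,0,0.04,0.76],[0,0,-0.01,0.02,-0.01,0.04,0.76],[0,0,0,0.02,0,0.04,0.76]]
```

Good tracking now. I'll do the last 10 mm down and then close.

>>> carry_out(
  plan=[
    [0, 0, 0, 0.03, 0, 0.05, 0.76],
    [0, 0, 0, 0.03, 0, 0.05, 0.76],
    [0, 0, 0, 0.03, 0, 0.05, 0.76],
    [0, 0, 0, 0.03, 0, 0.05, 0.76],
    [0, 0, 0, 0.02, 0, 0.05, 0.76],
    [0, 0, 0, 0.02, 0, 0.05, 0.76],
    [0, 0, 0, 0, 0, 0, 0.76],
  ],
)

```text
clock: 6.43
ee_pos: [0.4656, 0.2531, 0.0548]
tool_rot: [0.029, 0.966, -0.006, 0.258]
wrist_force: [-0.3, -0.3, 1.3]
opening: 0.0651
grip_force: 0.0
```

>>> carry_out(
  plan=[
    [0, 0, 0, 0, 0, 0, 0.5],
    [0, 0, 0, 0, 0, 0, 0.4],
    [0, 0, 0, 0, 0, 0, 0.3],
    [0, 0, 0, 0, 0, 0, 0.3],
    [0, 0, 0, 0, 0, 0, 0.3],
    [0, 0, 0, 0, 0, 0, 0.3],
  ],
  newtons=60,
)

```text
clock: 6.93
ee_pos: [0.4654, 0.2532, 0.0553]
tool_rot: [0.029, 0.966, -0.006, 0.259]
wrist_force: [-2.6, -0.5, 5.4]
opening: 0.0493
grip_force: 63.0
```

```bash
python3 - <<'E'
from h import *
from station import readout
s=readout.observe(); print(s["clock"],s["q"].round(3),s["ee_pos"]+.006*Ro.from_quat(s["tool_rot"]).apply([0,0,1]),s["wrist_force"],s["opening"])
E
```

```text
6.9333 [-0.744  0.726  0.025  2.279  2.176  0.422 -1.37 ] [0.46834661 0.25300903 0.05012328] [-2.58473934 -0.53691136  5.41400016] 0.04931692019627244
```

It's gripped at an opening of 49 mm and 63 N. Now I'll lift and carry it to the front of the arch.

```bash
python3 - <<'E'
from h import *
e=plan([.452,.253,.13],-3.5,30,7,.3)
e=plan([.445,.20,.215],-4,30,8,.3,start=e)
e=plan([.456,.0208,.215],-4.8,30,12,.3,start=e)
E
```

```text
[[0,0,0,-0.12,0,-0.37,0.3],[0.01,0,0,-0.13,-0.01,-0.37,0.3],[0,0,0,-0.12,0,-0.36,0.3],[0.01,0,0,-0.12,0,-0.37,0.3],[0,0,0,-0.12,-0.01,-0.37,0.3],[0.01,0,0,-0.13,0,-0.37,0.3],[0,0,0,-0.12,-0.01,-0.37,0.3]]
[[0.01,0,0.01,-0.16,-0.22,-0.31,0.3],[0,0,0.01,-0.17,-0.22,-0.32,0.3],[0.01,0,0.01,-0.16,-0.23,-0.31,0.3],[0,0,0,-0.17,-0.22,-0.32,0.3],[0.01,0,0.01,-0.16,-0.22,-0.31,0.3],[0,0,0.01,-0.16,-0.22,-0.31,0.3],[0.01,0,0.01,-0.17,-0.22,-0.32,0.3],[0,0,0.01,-0.16,-0.22,-0.31,0.3]]
[[0.01,0,0.01,-0.06,-0.49,0.03,0.3],[0,0,0.01,-0.05,-0.5,0.04,0.3],[0.01,0,0.01,-0.06,-0.49,0.03,0.3],[0,0,0.01,-0.06,-0.5,0.03,0.3],[0.01,0,0.01,-0.06,-0.49,0.03,0.3],[0,0,0.01,-0.06,-0.5,0.04,0.3],[0.01,0,0.01,-0.06,-0.49,0.03,0.3],[0.01,0,0.01,-0.06,-0.5,0.04,0.3]]
[[0,0,0.01,-0.06,-0.49,0.03,0.3],[0.01,0,0,-0.06,-0.49,0.04,0.3],[0,0,0.01,-0.06,-0.5,0.03,0.3],[0.01,0,0.01,-0.07,-0.49,0.04,0.3]]
```

>>> carry_out(
  plan=[
    [0, 0, 0, -0.12, 0, -0.37, 0.3],
    [0.01, 0, 0, -0.12, 0, -0.37, 0.3],
    [0, 0, 0, -0.12, 0, -0.37, 0.3],
    [0.01, 0, 0, -0.12, 0, -0.37, 0.3],
    [0, 0, 0, -0.12, 0, -0.37, 0.3],
    [0.01, 0, 0, -0.12, 0, -0.37, 0.3],
    [0, 0, 0, -0.12, 0, -0.37, 0.3],
  ],
)

```text
clock: 7.52
ee_pos: [0.4484, 0.2543, 0.1352]
tool_rot: [0.03, 0.966, -0.007, 0.258]
wrist_force: [0.1, -0.0, -1.6]
opening: 0.0488
grip_force: 62.3
```

>>> carry_out(
  plan=[
    [0.01, 0, 0.01, -0.16, -0.22, -0.31, 0.3],
    [0, 0, 0.01, -0.16, -0.22, -0.31, 0.3],
    [0.01, 0, 0.01, -0.16, -0.22, -0.31, 0.3],
    [0, 0, 0.01, -0.16, -0.22, -0.31, 0.3],
    [0, 0, 0.01, -0.16, -0.22, -0.31, 0.3],
    [0, 0, 0.01, -0.16, -0.22, -0.31, 0.3],
    [0.01, 0, 0.01, -0.16, -0.22, -0.31, 0.3],
    [0, 0, 0, -0.16, -0.22, -0.31, 0.3],
  ],
)

```text
clock: 8.18
ee_pos: [0.4418, 0.2037, 0.2089]
tool_rot: [0.033, 0.966, -0.007, 0.258]
wrist_force: [0.2, -0.3, -1.3]
opening: 0.0489
grip_force: 62.9
```

```bash
python3 - <<'E'
from h import *
from station import readout
s=readout.observe(); print(s["clock"],s["q"].round(3),s["ee_pos"]+.006*Ro.from_quat(s["tool_rot"]).apply([0,0,1]),s["wrist_force"],s["opening"])
e=plan([.456,.0208,.215],-4.8,30,14,.3)
E
```

```text
8.1833 [-0.898  0.349  0.298  2.287  1.12   0.252 -0.195] [0.44476028 0.20347182 0.20368571] [ 0.20799    -0.34576921 -1.32958335] 0.048905854990515855
[[0.01,0,0.01,-0.06,-0.43,0,0.3],[0,0,0.01,-0.07,-0.43,0.01,0.3],[0.01,0,0,-0.06,-0.44,0,0.3],[0.01,-0.01,0.01,-0.06,-0.43,0.01,0.3],[0,0,0.01,-0.07,-0.43,0,0.3],[0.01,0,0.01,-0.06,-0.43,0.01,0.3],[0.01,0,0.01,-0.07,-0.43,0,0.3],[0.01,0,0.01,-0.06,-0.43,0.01,0.3]]
[[0,0,0,-0.07,-0.43,0,0.3],[0.01,-0.01,0.01,-0.07,-0.44,0.01,0.3],[0.01,0,0.01,-0.06,-0.43,0.01,0.3],[0,0,0.01,-0.07,-0.43,0.01,0.3],[0.01,0,0.01,-0.07,-0.43,0,0.3],[0.01,0,0.01,-0.06,-0.43,0.01,0.3]]
```

```bash
python3 - <<'E'
from h import *
e=plan([.442,.12,.235],-4.5,29,8,.3)
E
```

```text
[[0.01,0.02,0.01,-0.08,-0.35,-0.11,0.3],[0.01,0.02,0.01,-0.07,-0.34,-0.11,0.3],[0.01,0.01,0.01,-0.08,-0.35,-0.1,0.3],[0.01,0.02,0.01,-0.08,-0.35,-0.11,0.3],[0,0.02,0.01,-0.07,-0.35,-0.11,0.3],[0.01,0.02,0,-0.08,-0.34,-0.1,0.3],[0.01,0.02,0.01,-0.08,-0.35,-0.11,0.3],[0.01,0.02,0.01,-0.08,-0.35,-0.11,0.3]]
```

>>> carry_out(
  plan=[
    [0.01, 0.02, 0.01, -0.08, -0.35, -0.11, 0.3],
    [0.01, 0.02, 0.01, -0.08, -0.35, -0.11, 0.3],
    [0.01, 0.02, 0.01, -0.08, -0.35, -0.11, 0.3],
    [0.01, 0.02, 0.01, -0.08, -0.35, -0.11, 0.3],
    [0.01, 0.02, 0.01, -0.08, -0.35, -0.11, 0.3],
    [0.01, 0.02, 0, -0.08, -0.35, -0.11, 0.3],
    [0.01, 0.02, 0.01, -0.08, -0.35, -0.11, 0.3],
    [0.01, 0.02, 0, -0.08, -0.35, -0.11, 0.3],
  ],
)

```text
clock: 8.85
ee_pos: [0.4394, 0.1189, 0.2408]
tool_rot: [0.038, 0.968, -0.011, 0.249]
wrist_force: [0.2, 0.9, -1.5]
opening: 0.0491
grip_force: 62.9
```

```bash
python3 - <<'E'
from h import *
from station import readout
s=readout.observe(); print(s["clock"],s["q"].round(3),s["ee_pos"]+.006*Ro.from_quat(s["tool_rot"]).apply([0,0,1]),s["wrist_force"],Ro.from_quat(s["tool_rot"]).as_matrix().round(3).tolist())
e=plan([.455,.0208,.218],-4.8,30,8,.3)
E
```

```text
8.85 [-0.62   0.218  0.182  2.325  0.925  0.262  0.18 ] [0.44227468 0.11870927 0.23551504] [ 0.22197753  0.88929273 -1.46136775] [[-0.873, 0.079, 0.482], [0.068, 0.997, -0.039], [-0.483, -0.002, -0.875]]
[[0,-0.02,0.01,-0.04,-0.4,0.11,0.3],[0,-0.03,0,-0.04,-0.4,0.1,0.3],[0,-0.02,0.01,-0.03,-0.41,0.11,0.3],[0,-0.02,0.01,-0.04,-0.4,0.1,0.3],[0.01,-0.02,0,-0.04,-0.4,0.11,0.3],[0,-0.03,0.01,-0.04,-0.4,0.1,0.3],[0,-0.02,0,-0.04,-0.41,0.11,0.3],[0,-0.02,0.01,-0.04,-0.4,0.11,0.3]]
```

>>> carry_out(
  plan=[
    [0, -0.02, 0, -0.04, -0.4, 0.11, 0.3],
    [0, -0.02, 0.01, -0.04, -0.4, 0.1, 0.3],
    [0, -0.02, 0, -0.04, -0.4, 0.11, 0.3],
    [0, -0.02, 0.01, -0.04, -0.4, 0.1, 0.3],
    [0, -0.02, 0, -0.04, -0.4, 0.11, 0.3],
    [0, -0.02, 0.01, -0.04, -0.4, 0.1, 0.3],
    [0, -0.02, 0, -0.04, -0.4, 0.11, 0.3],
    [0, -0.02, 0.01, -0.04, -0.4, 0.1, 0.3],
  ],
)

```text
clock: 9.52
ee_pos: [0.4525, 0.0221, 0.2234]
tool_rot: [0.04, 0.965, -0.01, 0.257]
wrist_force: [-0.1, 0.1, -1.4]
opening: 0.0493
grip_force: 62.9
```

```bash
python3 - <<'E'
from h import *
from station import readout,vision
s=readout.observe(); print(s["clock"],s["q"].round(3),s["ee_pos"]+.006*Ro.from_quat(s["tool_rot"]).apply([0,0,1]),s["wrist_force"],Ro.from_quat(s["tool_rot"]).as_matrix().round(3).tolist())
for n in("wrist","scene"):
    f=vision.grab_frame(n); pickle.dump(f,open(n+"5.pkl","wb")); 
    if n=="wrist": a=cv2.resize(f["color"][200:480,150:470,::-1],(400,350),interpolation=cv2.INTER_CUBIC)
    else: b=cv2.resize(f["color"][155:285,210:360,::-1],(400,347),interpolation=cv2.INTER_CUBIC)
cv2.imwrite("pics/m5.png",np.hstack([a[:347],b]))
h=np.array([np.cos(np.radians(4.8)),-np.sin(np.radians(4.8))])
g=np.array([.5998,.0087])-.0473*h; print(g)
e=plan([*g,.213],-4.8,30,8,.3)
E
```

```text
9.5167 [-0.483  0.25   0.384  2.394  1.319  0.014  0.038] [0.45543367 0.02181198 0.21815913] [-0.05631837  0.08332699 -1.37063213] [[-0.864, 0.083, 0.496], [0.072, 0.997, -0.04], [-0.498, 0.001, -0.867]]
[0.55266589 0.01265796]
[[0,0,0,-0.34,0,0.22,0.3],[-0.01,-0.01,0,-0.35,0.01,0.22,0.3],[0,0,0,-0.34,0,0.22,0.3],[0,0,0,-0.34,0,0.22,0.3],[0,-0.01,0,-0.34,0,0.23,0.3],[-0.01,0,0,-0.35,0.01,0.22,0.3],[0,0,0,-0.34,0,0.22,0.3],[0,-0.01,0,-0.34,0,0.22,0.3]]
```

View pics/m5.png

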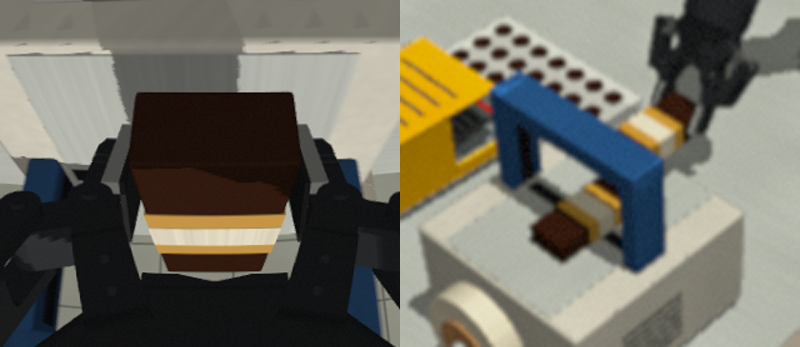

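The held carton sits level, directly in front of the arch opening and in line with carton_a. In the left crop its near end is at (133–298, 93); in the right crop it is level before the arch. Now I'll insert it, moving forward.

>>> carry_out(
  plan=[
    [0, 0, 0, -0.34, 0, 0.22, 0.3],
    [-0.01, -0.01, 0, -0.34, 0, 0.22, 0.3],
    [0, 0, 0, -0.34, 0, 0.22, 0.3],
    [0, 0, 0, -0.34, 0, 0.22, 0.3],
  ],
)

```text
clock: 9.95
ee_pos: [0.5014, 0.0201, 0.2211]
tool_rot: [0.039, 0.965, -0.009, 0.258]
wrist_force: [0.6, 0.6, -2.5]
opening: 0.0491
grip_force: 63.2
```

```bash
python3 - <<'E'
from h import *
from station import readout,vision
s=readout.observe(); print(s["clock"],s["q"].round(3),s["ee_pos"]+.006*Ro.from_quat(s["tool_rot"]).apply([0,0,1]),s["wrist_force"],Ro.from_quat(s["tool_rot"]).as_matrix().round(3).tolist())
f=pickle.load(open("wrist5.pkl","rb")); print("held",fitbox([(f,True)],(.5025,.018,.224),-4.8,z=.198))
e=plan([.5527,.0127,.213],-4.8,30,4,.3)
E
```

```text
9.95 [-0.169  0.305  0.032  2.28   1.143  0.107  0.234] [0.50438373 0.01986054 0.21593053] [ 0.56061275  0.63015743 -2.54617845] [[-0.864, 0.08, 0.498], [0.071, 0.997, -0.037], [-0.499, 0.003, -0.867]]
held (array([503.21,  17.91,  -4.84]), np.float64(0.0252))
[[0.01,0,0,-0.34,-0.03,0.22,0.3],[0.01,-0.01,0.01,-0.34,-0.02,0.23,0.3],[0.01,0,0,-0.34,-0.03,0.22,0.3],[0.01,0,0,-0.34,-0.03,0.23,0.3]]
```

>>> carry_out(
  plan=[
    [0.01, 0, 0, -0.34, -0.03, 0.22, 0.3],
    [0.01, 0, 0, -0.34, -0.03, 0.22, 0.3],
    [0.01, 0, 0, -0.34, -0.03, 0.22, 0.3],
    [0.01, 0, 0, -0.34, -0.03, 0.22, 0.3],
    [0, 0, 0, 0, 0, 0, 0.3],
    [0, 0, 0, 0, 0, 0, 0.3],
  ],
)

```text
clock: 10.45
ee_pos: [0.549, 0.0118, 0.2184]
tool_rot: [0.04, 0.965, -0.011, 0.258]
wrist_force: [-0.5, -0.5, -1.5]
opening: 0.0492
grip_force: 63.2
```

```bash
python3 - <<'E'
from h import *
from station import readout,vision
s=readout.observe(); print(s["clock"],s["q"].round(3),s["ee_pos"]+.006*Ro.from_quat(s["tool_rot"]).apply([0,0,1]),s["wrist_force"],Ro.from_quat(s["tool_rot"]).as_matrix().round(3).tolist())
e=plan([.5523,.0127,.199],-4.8,30,5,.3)
f=vision.grab_frame("wrist"); pickle.dump(f,open("w6.pkl","wb"))
cv2.imwrite("pics/w6.png",cv2.resize(f["color"][180:480,140:500,::-1],None,fx=2.0,fy=2.0,interpolation=cv2.INTER_CUBIC))
E
```

```text
10.45 [-0.015  0.372 -0.127  2.168  1.031  0.173  0.38 ] [0.55198271 0.01159657 0.21318119] [-0.47024262 -0.52998238 -1.50806523] [[-0.864, 0.084, 0.497], [0.072, 0.997, -0.042], [-0.499, -0.001, -0.867]]
[[0,0,0,0.05,0.01,0.08,0.3],[0,-0.01,0,0.04,0.01,0.09,0.3],[0,0,0,0.05,0,0.08,0.3],[0,0,0,0.04,0.01,0.08,0.3],[0,0,0,0.05,0.01,0.08,0.3]]
```

View pics/w6.png

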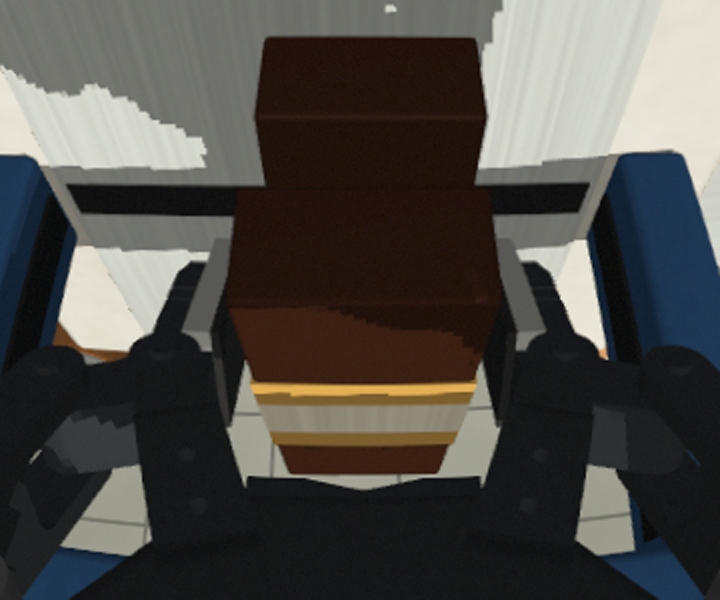

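The picture shows carton_a's near end at (256–486, 118) for its top edge and (265–474, 38) for its bottom edge. The held carton is above and ahead of it, at (237–490, 190) and (229–499, 306). I'll compute the offset.

```bash
python3 - <<'E'
from h import *
f=pickle.load(open("w6.pkl","rb")); W=lambda u,v:ray(f,(140+u/2-.25,180+v/2-.25),True)
for n,a,b,z in (("a bot",(265,38),(474,38),.15),("a top",(256,118),(486,118),.176),("held bot",(237,190),(490,190),.193),("held top",(229,306),(499,306),.219)):
    p,q=atz(W(*a),z),atz(W(*b),z); print(n,p.round(4),q.round(4),((p+q)/2).round(4),"w",round(np.linalg.norm(p-q),4),"yaw",np.degrees(np.arctan2(*(p-q)[:2])).round(2), np.degrees(np.arctan2(-(q-p)[0],(q-p)[1])).round(2))
E
```

```text
a bot [ 0.5319 -0.0099  0.15  ] [0.536  0.0393 0.15  ] [0.5339 0.0147 0.15  ] w 0.0493 yaw -175.26 -4.74
a top [ 0.5309 -0.0092  0.176 ] [0.535  0.0392 0.176 ] [0.5329 0.015  0.176 ] w 0.0486 yaw -175.22 -4.78
held bot [ 0.5331 -0.0119  0.193 ] [0.5373 0.0383 0.193 ] [0.5352 0.0132 0.193 ] w 0.0505 yaw -175.23 -4.77
held top [ 0.5329 -0.0108  0.219 ] [0.5369 0.0375 0.219 ] [0.5349 0.0133 0.219 ] w 0.0485 yaw -175.25 -4.75
```

```bash
python3 - <<'E'
from h import *
e=plan([.5503,.0132,.198],-4.8,30,6,.3)
E
```

```text
[[0,0,0,0.05,0.01,0.07,0.3],[0,-0.01,0,0.05,0.01,0.07,0.3],[0,0,0.01,0.04,0,0.07,0.3],[0,0,0,0.05,0.01,0.07,0.3],[-0.01,-0.01,0,0.05,0.01,0.07,0.3],[0,0,0,0.05,0.01,0.07,0.3]]
```

>>> carry_out(
  plan=[
    [0, 0, 0, 0.05, 0.01, 0.07, 0.3],
    [0, -0.01, 0, 0.05, 0.01, 0.07, 0.3],
    [0, 0, 0, 0.05, 0.01, 0.07, 0.3],
    [0, 0, 0, 0.05, 0.01, 0.07, 0.3],
    [0, -0.01, 0, 0.05, 0.01, 0.07, 0.3],
    [0, 0, 0, 0.05, 0.01, 0.07, 0.3],
    [0, 0, 0, 0, 0, 0, 0.3],
    [0, 0, 0, 0, 0, 0, 0.3],
  ],
)

```text
clock: 11.17
ee_pos: [0.5472, 0.0141, 0.2032]
tool_rot: [0.039, 0.965, -0.011, 0.259]
wrist_force: [0.2, 0.7, -2.0]
opening: 0.0488
grip_force: 63.2
```

```bash
python3 - <<'E'
from h import *
from station import readout
s=readout.observe(); print(s["clock"],s["ee_pos"]+.006*Ro.from_quat(s["tool_rot"]).apply([0,0,1]),s["wrist_force"],Ro.from_quat(s["tool_rot"]).as_matrix().round(3).tolist())
e=plan([.5503,.0132,.1955],-4.8,30,3,.3)
E
```

```text
11.1667 [0.55015657 0.0138061  0.19804823] [ 0.22037309  0.70123239 -1.99355003] [[-0.863, 0.082, 0.499], [0.07, 0.997, -0.043], [-0.501, -0.002, -0.866]]
[[0,0,0.01,0.01,-0.01,0.03,0.3],[0,0.01,0.01,0.01,0,0.02,0.3],[-0.01,0,0,0.02,-0.01,0.03,0.3]]
```

>>> carry_out(
  plan=[
    [0, 0, 0.01, 0.02, -0.02, 0.03, 0.3],
    [0, 0, 0.01, 0.01, 0, 0.03, 0.3],
    [0, 0, 0, 0, 0, 0, 0.3],
  ],
)

```text
clock: 11.42
ee_pos: [0.5479, 0.0127, 0.2014]
tool_rot: [0.041, 0.965, -0.011, 0.259]
wrist_force: [0.4, -0.4, -0.8]
opening: 0.0492
grip_force: 63.4
```

>>> carry_out(
  plan=[
    [0, 0, 0, 0.02, 0, 0.03, 0.3],
    [0, 0, 0, 0, 0, 0, 0.3],
    [0, 0, 0, 0, 0, 0, 0.3],
  ],
)

```text
clock: 11.67
ee_pos: [0.548, 0.0127, 0.2014]
tool_rot: [0.041, 0.965, -0.011, 0.26]
wrist_force: [-4.3, 0.5, 6.5]
opening: 0.0489
grip_force: 64.1
```

Contact is at about 7 N. I'll ease up a hair and open gently.

>>> carry_out(
  plan=[
    [0, 0, 0, -0.01, 0, -0.02, 0.3],
    [0, 0, 0, 0, 0, 0, 0.3],
    [0, 0, 0, 0, 0, 0, 0.62],
    [0, 0, 0, 0, 0, 0, 0.68],
    [0, 0, 0, 0, 0, 0, 0.72],
    [0, 0, 0, 0, 0, 0, 0.72],
  ],
)

```text
clock: 12.17
ee_pos: [0.5481, 0.0128, 0.201]
tool_rot: [0.041, 0.965, -0.011, 0.26]
wrist_force: [0.1, 0.5, -0.9]
opening: 0.0615
grip_force: 0.0
```

```bash
python3 - <<'E'
from h import *
from station import readout
s=readout.observe(); print(s["clock"],s["opening"],s["wrist_force"],s["ee_pos"])
# retreat along tool axis, then back off
e=plan([.515,.016,.258],-4.8,30,6,.72)
g=np.array([.5138,.3434])-.047*np.array([1,.017])
e=plan([.445,.12,.26],-3,29,8,.72,start=e)
e=plan([g[0]-.02,g[1],.13],1,30,14,.72,start=e); print(g)
E
```

```text
12.1667 0.06153954922407196 [ 0.0969777   0.54897388 -0.87829206] [0.54808417 0.01276456 0.20103671]
[[0,0,0,0,0,-0.4,0.72],[0,0.01,0,0,0,-0.4,0.72],[0,0,-0.01,0,0.01,-0.4,0.72],[-0.01,0,0,0,0,-0.4,0.72],[0,0.01,0,0.01,0,-0.4,0.72],[0,0,0,0,0,-0.4,0.72]]
[[-0.02,0.02,-0.03,0.28,0.41,-0.17,0.72],[-0.02,0.02,-0.04,0.28,0.41,-0.17,0.72],[-0.01,0.02,-0.03,0.27,0.41,-0.17,0.72],[-0.02,0.02,-0.03,0.28,0.41,-0.16,0.72],[-0.02,0.02,-0.03,0.27,0.41,-0.17,0.72],[-0.02,0.02,-0.04,0.27,0.41,-0.16,0.72],[-0.02,0.03,-0.03,0.28,0.42,-0.16,0.72],[-0.02,0.02,-0.03,0.27,0.42,-0.16,0.72]]
[[-0.02,-0.01,-0.04,0.17,0.53,0.26,0.72],[-0.03,-0.01,-0.04,0.17,0.53,0.26,0.72],[-0.02,-0.02,-0.04,0.17,0.53,0.26,0.72],[-0.02,-0.01,-0.05,0.16,0.52,0.26,0.72],[-0.03,-0.01,-0.04,0.16,0.53,0.27,0.72],[-0.02,-0.01,-0.04,0.16,0.53,0.26,0.72],[-0.02,-0.02,-0.04,0.16,0.53,0.27,0.72],[-0.03,-0.01,-0.04,0.16,0.53,0.26,0.72]]
[[-0.02,-0.01,-0.04,0.15,0.53,0.27,0.72],[-0.02,-0.01,-0.05,0.16,0.53,0.27,0.72],[-0.03,-0.01,-0.04,0.15,0.53,0.27,0.72],[-0.02,-0.02,-0.04,0.15,0.53,0.27,0.72],[-0.02,-0.01,-0.04,0.14,0.53,0.28,0.72],[-0.02,-0.01,-0.04,0.15,0.53,0.27,0.72]]
[0.4668   0.342601]
```

>>> carry_out(
  plan=[
    [0, 0, 0, 0, 0, -0.3, 0.72],
    [0, 0, 0, 0, 0, -0.4, 0.72],
    [0, 0, 0, 0, 0, -0.4, 0.72],
    [0, 0, 0, 0, 0, -0.4, 0.72],
    [0, 0, 0, 0, 0, -0.5, 0.72],
    [0, 0, 0, 0, 0, -0.5, 0.72],
    [0, 0, 0, 0, 0, -0.5, 0.72],
    [0, 0, 0, 0, 0, 0, 0.72],
  ],
)

```text
clock: 12.83
ee_pos: [0.503, 0.0168, 0.2811]
tool_rot: [0.041, 0.964, -0.011, 0.261]
wrist_force: [-0.6, 0.4, 0.1]
opening: 0.0611
grip_force: 0.0
```

```bash
python3 - <<'E'
from h import *
from station import readout,vision
f=vision.grab_frame("wrist"); pickle.dump(f,open("w7.pkl","wb"))
s=readout.observe(); print(s["clock"],s["q"].round(3),s["ee_pos"])
im=cv2.resize(f["color"][150:400,220:440,::-1],None,fx=2.4,fy=2.4,interpolation=cv2.INTER_CUBIC)
cv2.imwrite("pics/w7.png",im)
# stack silhouette: bottom pair of near corners by brown mask
e=plan([.445,.14,.25],-3,29,8,.72)
g=np.array([.5138,.3434])-.047*np.array([1,.017])
e=plan([g[0]-.02,g[1],.13],1,30,14,.72,start=e); print(g)
E
```

```text
12.8833 [ 0.207  0.218 -0.417  2.184  0.755  0.323  0.637] [0.50322396 0.01638262 0.28005462]
[[-0.02,0.03,-0.04,0.31,0.49,-0.06,0.72],[-0.02,0.02,-0.03,0.31,0.5,-0.06,0.72],[-0.02,0.03,-0.04,0.3,0.49,-0.06,0.72],[-0.02,0.03,-0.03,0.31,0.5,-0.05,0.72],[-0.02,0.02,-0.04,0.3,0.49,-0.06,0.72],[-0.02,0.03,-0.03,0.3,0.5,-0.05,0.72],[-0.02,0.02,-0.04,0.3,0.5,-0.05,0.72],[-0.02,0.03,-0.03,0.3,0.5,-0.04,0.72]]
[[-0.02,-0.01,-0.04,0.16,0.48,0.24,0.72],[-0.03,-0.01,-0.04,0.15,0.48,0.24,0.72],[-0.02,-0.02,-0.04,0.16,0.48,0.24,0.72],[-0.02,-0.01,-0.05,0.15,0.49,0.24,0.72],[-0.03,-0.01,-0.04,0.15,0.48,0.25,0.72],[-0.02,-0.01,-0.04,0.15,0.48,0.24,0.72],[-0.02,-0.01,-0.04,0.14,0.48,0.25,0.72],[-0.03,-0.01,-0.04,0.15,0.48,0.24,0.72]]
[[-0.02,-0.02,-0.04,0.14,0.48,0.25,0.72],[-0.02,-0.01,-0.05,0.14,0.49,0.25,0.72],[-0.03,-0.01,-0.04,0.14,0.48,0.25,0.72],[-0.02,-0.01,-0.04,0.14,0.48,0.25,0.72],[-0.02,-0.01,-0.04,0.13,0.48,0.25,0.72],[-0.03,-0.02,-0.04,0.14,0.48,0.25,0.72]]
[0.4668   0.342601]
```

View pics/w7.png

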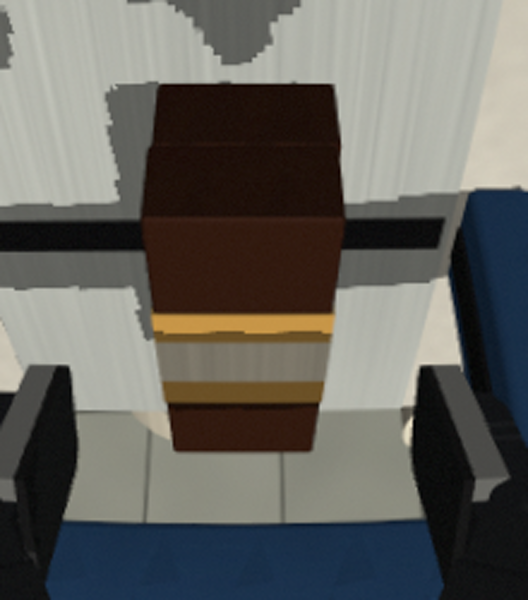

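The stack is neat: carton_a's bottom edge is at (157–334, 86), the seam at (150–340, 147) and the upper carton's top edge at (143–344, 217), with no more than about 1 mm of offset. Now the middle carton.

>>> carry_out(
  plan=[
    [-0.02, 0.02, -0.04, 0.31, 0.5, -0.06, 0.72],
    [-0.02, 0.03, -0.03, 0.31, 0.5, -0.06, 0.72],
    [-0.02, 0.02, -0.04, 0.3, 0.5, -0.06, 0.72],
    [-0.02, 0.03, -0.03, 0.3, 0.5, -0.06, 0.72],
    [-0.02, 0.02, -0.04, 0.3, 0.5, -0.05, 0.72],
    [-0.02, 0.03, -0.03, 0.3, 0.5, -0.05, 0.72],
    [-0.02, 0.02, -0.04, 0.3, 0.5, -0.05, 0.72],
    [-0.02, 0.03, -0.03, 0.3, 0.5, -0.05, 0.72],
  ],
)

```text
clock: 13.55
ee_pos: [0.4416, 0.142, 0.2534]
tool_rot: [0.025, 0.968, -0.007, 0.249]
wrist_force: [0.9, 0.2, 0.3]
opening: 0.0614
grip_force: 0.0
```

>>> carry_out(
  plan=[
    [-0.02, -0.01, -0.04, 0.15, 0.48, 0.24, 0.72],
    [-0.02, -0.01, -0.04, 0.15, 0.48, 0.24, 0.72],
    [-0.02, -0.02, -0.04, 0.15, 0.48, 0.24, 0.72],
    [-0.03, -0.01, -0.05, 0.15, 0.48, 0.24, 0.72],
    [-0.02, -0.01, -0.04, 0.15, 0.48, 0.24, 0.72],
    [-0.02, -0.01, -0.04, 0.15, 0.48, 0.24, 0.72],
    [-0.02, -0.02, -0.04, 0.15, 0.48, 0.24, 0.72],
    [-0.03, -0.01, -0.05, 0.15, 0.48, 0.24, 0.72],
  ],
)

```text
clock: 14.22
ee_pos: [0.4424, 0.2573, 0.1849]
tool_rot: [0.005, 0.967, -0.002, 0.254]
wrist_force: [-0.4, -0.8, -0.2]
opening: 0.0615
grip_force: 0.0
```

>>> carry_out(
  plan=[
    [-0.02, -0.01, -0.04, 0.14, 0.48, 0.25, 0.72],
    [-0.02, -0.01, -0.05, 0.14, 0.48, 0.25, 0.72],
    [-0.03, -0.01, -0.04, 0.14, 0.48, 0.25, 0.72],
    [-0.02, -0.02, -0.04, 0.14, 0.48, 0.25, 0.72],
    [-0.02, -0.01, -0.04, 0.14, 0.48, 0.25, 0.72],
    [-0.02, -0.01, -0.04, 0.14, 0.48, 0.25, 0.72],
    [0, 0, 0, 0, 0, 0, 0.76],
    [0, 0, 0, 0, 0, 0, 0.76],
  ],
)

```text
clock: 14.88
ee_pos: [0.4423, 0.343, 0.1334]
tool_rot: [-0.01, 0.966, 0.001, 0.257]
wrist_force: [-0.6, 0.4, 0.1]
opening: 0.0649
grip_force: 0.0
```

```bash
python3 - <<'E'
from h import *
from station import readout,vision
f=pickle.load(open("w7.pkl","rb")); W=lambda u,v:ray(f,(220+u/2.4-.3,150+v/2.4-.3),True)
for n,a,b,z in (("a bot",(157,86),(334,86),.15),("seam(up)",(149,147),(341,147),.176),("b top",(143,217),(344,217),.202),("b far top",(174,450),(312,450),.202)):
    p,q=atz(W(*a),z),atz(W(*b),z); print(n,((p+q)/2).round(4),"w",round(np.linalg.norm(p-q),4),np.degrees(np.arctan2(-(q-p)[0],(q-p)[1])).round(2))
f=vision.grab_frame("wrist"); pickle.dump(f,open("w8.pkl","wb"))
s=readout.observe(); print(s["clock"],s["q"].round(3),s["ee_pos"]+.006*Ro.from_quat(s["tool_rot"]).apply([0,0,1]))
print(fitbox([(f,True)],(.514,.3435,.056),1))
print(fitbox([(f,True)],(.523,.434,.056),2))
e=plan([.4668,.3426,.06],1,30,10,.76)
E
```

```text
a bot [0.5344 0.0146 0.15  ] w 0.05 -4.94
seam(up) [0.5329 0.0146 0.176 ] w 0.0501 -4.94
b top [0.5306 0.0144 0.202 ] w 0.0481 -4.95
b far top [0.6576 0.0032 0.202 ] w 0.0491 -4.92
14.9333 [-0.676  0.596 -0.314  2.13   1.456  0.578 -0.645] [0.44565163 0.34196822 0.12883835]
(array([514.24, 342.48,   0.68]), np.float64(0.0338))
(array([523.22, 433.7 ,   1.99]), np.float64(0.0671))
[[0,0,0,0.05,0,0.23,0.76],[-0.01,0,0,0.06,0,0.24,0.76],[0,-0.01,0.01,0.05,0,0.23,0.76],[0,0,0,0.05,0.01,0.24,0.76],[-0.01,0,0,0.06,0,0.23,0.76],[0,0,0,0.05,0,0.23,0.76],[0,0,0.01,0.05,0,0.24,0.76],[-0.01,0,0,0.06,0,0.23,0.76]]
[[0,-0.01,0,0.05,0,0.24,0.76],[0,0,0,0.05,0,0.23,0.76]]
```

>>> carry_out(
  plan=[
    [0, 0, 0, 0.05, 0, 0.23, 0.76],
    [0, 0, 0, 0.05, 0, 0.24, 0.76],
    [0, 0, 0, 0.05, 0, 0.23, 0.76],
    [0, 0, 0, 0.05, 0, 0.24, 0.76],
    [0, 0, 0, 0.05, 0, 0.23, 0.76],
    [0, 0, 0, 0.05, 0, 0.23, 0.76],
    [0, 0, 0, 0.05, 0, 0.24, 0.76],
    [0, 0, 0, 0.05, 0, 0.23, 0.76],
  ],
)

```text
clock: 15.6
ee_pos: [0.4611, 0.3413, 0.0805]
tool_rot: [-0.008, 0.966, 0.001, 0.259]
wrist_force: [-0.3, -0.1, 0.5]
opening: 0.065
grip_force: 0.0
```

```bash
python3 - <<'E'
from h import *
from station import readout
s=readout.observe(); print(s["clock"],s["q"].round(3),s["ee_pos"]+.006*Ro.from_quat(s["tool_rot"]).apply([0,0,1]))
e=plan([.4672,.3418,.0505],.8,30,8,.76)
E
```

```text
15.6 [-0.667  0.711 -0.288  2.129  1.675  0.571 -0.847] [0.46405883 0.34137314 0.0752661 ]
[[0,0,0,0.04,0,0.1,0.76],[0,0,0.01,0.04,0,0.09,0.76],[-0.01,0,0,0.04,0.01,0.1,0.76],[0,0,0.01,0.04,0,0.09,0.76],[0,0,0,0.04,0,0.1,0.76],[0,0,0.01,0.04,0,0.1,0.76],[0,0,0,0.04,0,0.09,0.76],[0,0,0,0.04,0,0.1,0.76]]
```

>>> carry_out(
  plan=[
    [0, 0, 0, 0.04, 0, 0.1, 0.76],
    [0, 0, 0, 0.04, 0, 0.1, 0.76],
    [0, 0, 0.01, 0.04, 0.01, 0.1, 0.76],
    [0, 0, 0.01, 0.04, 0, 0.1, 0.76],
    [0, 0, 0, 0.04, 0, 0.1, 0.76],
    [0, 0, 0.01, 0.04, 0, 0.09, 0.76],
    [0, 0, 0, 0.04, 0, 0.09, 0.76],
    [0, 0, 0, 0.04, 0, 0.08, 0.76],
  ],
)

```text
clock: 16.27
ee_pos: [0.4633, 0.3432, 0.0554]
tool_rot: [-0.008, 0.966, 0.002, 0.258]
wrist_force: [0.4, 0.0, 0.5]
opening: 0.0649
grip_force: 0.0
```

>>> carry_out(
  plan=[
    [0, 0, 0, 0, 0, 0, 0.76],
    [0, 0, 0, 0, 0, 0, 0.5],
    [0, 0, 0, 0, 0, 0, 0.4],
    [0, 0, 0, 0, 0, 0, 0.3],
    [0, 0, 0, 0, 0, 0, 0.3],
    [0, 0, 0, 0, 0, 0, 0.3],
    [0, 0, 0, 0, 0, 0, 0.3],
  ],
  newtons=60,
)

```text
clock: 16.85
ee_pos: [0.4629, 0.3434, 0.0559]
tool_rot: [-0.008, 0.966, 0.002, 0.258]
wrist_force: [-3.2, -0.1, 5.1]
opening: 0.0489
grip_force: 63.7
```

```bash
python3 - <<'E'
from h import *
from station import readout
s=readout.observe(); print(s["clock"],s["q"].round(3),s["ee_pos"]+.006*Ro.from_quat(s["tool_rot"]).apply([0,0,1]),s["opening"])
e=plan([.445,.335,.13],.5,30,8,.3)
e=plan([.438,.20,.24],-3,29.5,8,.3,start=e)
e=plan([.442,.12,.25],-4.5,29,4,.3,start=e)
E
```

```text
16.85 [-0.662  0.765 -0.295  2.13   1.765  0.589 -0.938] [0.46593578 0.34345679 0.05068913] 0.04885213608996229
[[0,0,0.01,-0.09,-0.03,-0.33,0.3],[0.01,0,0.01,-0.09,-0.04,-0.33,0.3],[0,-0.01,0,-0.09,-0.03,-0.33,0.3],[0.01,0,0.01,-0.09,-0.04,-0.33,0.3],[0,0,0.01,-0.08,-0.03,-0.33,0.3],[0,0,0.01,-0.09,-0.03,-0.33,0.3],[0.01,0,0.01,-0.09,-0.04,-0.33,0.3],[0,0,0,-0.09,-0.03,-0.33,0.3]]
[[0.04,0.01,0.06,-0.2,-0.56,-0.41,0.3],[0.03,0.01,0.07,-0.2,-0.56,-0.42,0.3],[0.04,0.01,0.06,-0.21,-0.57,-0.41,0.3],[0.04,0.01,0.06,-0.21,-0.56,-0.41,0.3],[0.03,0.01,0.07,-0.21,-0.56,-0.4,0.3],[0.04,0.01,0.06,-0.22,-0.56,-0.41,0.3],[0.03,0.01,0.07,-0.22,-0.57,-0.4,0.3],[0.04,0.01,0.06,-0.22,-0.56,-0.4,0.3]]
[[0.03,0.02,0.05,-0.1,-0.66,-0.04,0.3],[0.03,0.02,0.06,-0.11,-0.67,-0.04,0.3],[0.03,0.02,0.05,-0.1,-0.66,-0.03,0.3],[0.03,0.02,0.06,-0.12,-0.66,-0.04,0.3]]
```

>>> carry_out(
  plan=[
    [0, 0, 0.01, -0.09, -0.03, -0.33, 0.3],
    [0.01, 0, 0.01, -0.09, -0.04, -0.33, 0.3],
    [0, 0, 0, -0.09, -0.03, -0.33, 0.3],
    [0.01, 0, 0.01, -0.09, -0.04, -0.33, 0.3],
    [0, 0, 0.01, -0.09, -0.03, -0.33, 0.3],
    [0, 0, 0.01, -0.09, -0.03, -0.33, 0.3],
    [0.01, 0, 0.01, -0.09, -0.04, -0.33, 0.3],
    [0, 0, 0, -0.09, -0.03, -0.33, 0.3],
  ],
)

```text
clock: 17.52
ee_pos: [0.4426, 0.3345, 0.1351]
tool_rot: [-0.004, 0.966, 0.001, 0.258]
wrist_force: [-0.2, 0.7, -1.6]
opening: 0.0488
grip_force: 62.9
```

>>> carry_out(
  plan=[
    [0.04, 0.01, 0.06, -0.2, -0.56, -0.41, 0.3],
    [0.03, 0.01, 0.07, -0.2, -0.56, -0.42, 0.3],
    [0.04, 0.01, 0.06, -0.21, -0.57, -0.41, 0.3],
    [0.04, 0.01, 0.06, -0.21, -0.56, -0.41, 0.3],
    [0.03, 0.01, 0.07, -0.21, -0.56, -0.4, 0.3],
    [0.04, 0.01, 0.06, -0.22, -0.56, -0.41, 0.3],
    [0.03, 0.01, 0.07, -0.22, -0.57, -0.4, 0.3],
    [0.04, 0.01, 0.06, -0.22, -0.56, -0.4, 0.3],
  ],
)

```text
clock: 18.18
ee_pos: [0.4355, 0.1986, 0.2454]
tool_rot: [0.026, 0.967, -0.007, 0.254]
wrist_force: [0.9, 0.1, -1.5]
opening: 0.0489
grip_force: 62.8
```

```bash
python3 - <<'E'
from h import *
from station import readout
s=readout.observe(); print(s["clock"],s["q"].round(3),s["ee_pos"]+.006*Ro.from_quat(s["tool_rot"]).apply([0,0,1]),s["opening"])
e=plan([.438,.12,.252],-4.6,29,6,.3)
e=plan([.455,.0212,.236],-4.9,30,8,.3,start=e)
E
```

```text
18.1833 [-0.387  0.27  -0.348  2.237  1.076  0.501 -0.119] [0.43845772 0.198445   0.24016781] 0.04892254912017095
[[0.02,0.01,0.04,-0.05,-0.44,-0.05,0.3],[0.02,0.01,0.04,-0.05,-0.43,-0.04,0.3],[0.02,0.01,0.03,-0.06,-0.43,-0.05,0.3],[0.02,0.01,0.04,-0.05,-0.44,-0.04,0.3],[0.01,0.02,0.04,-0.06,-0.43,-0.04,0.3],[0.02,0.01,0.04,-0.06,-0.44,-0.05,0.3]]
[[0,-0.02,0.01,-0.06,-0.4,0.11,0.3],[0.01,-0.02,0,-0.06,-0.41,0.11,0.3],[0,-0.02,0.01,-0.05,-0.4,0.11,0.3],[0,-0.02,0,-0.06,-0.41,0.11,0.3],[0.01,-0.03,0.01,-0.06,-0.4,0.11,0.3],[0,-0.02,0,-0.06,-0.41,0.11,0.3],[0,-0.02,0.01,-0.05,-0.4,0.11,0.3],[0.01,-0.02,0,-0.06,-0.4,0.11,0.3]]
```

>>> carry_out(
  plan=[
    [0.02, 0.01, 0.04, -0.05, -0.44, -0.05, 0.3],
    [0.02, 0.01, 0.04, -0.05, -0.43, -0.04, 0.3],
    [0.02, 0.01, 0.04, -0.06, -0.43, -0.05, 0.3],
    [0.02, 0.01, 0.04, -0.05, -0.44, -0.04, 0.3],
    [0.01, 0.02, 0.04, -0.06, -0.43, -0.04, 0.3],
    [0.02, 0.01, 0.04, -0.06, -0.44, -0.05, 0.3],
  ],
)

```text
clock: 18.68
ee_pos: [0.4351, 0.1203, 0.2568]
tool_rot: [0.039, 0.967, -0.01, 0.25]
wrist_force: [-0.7, 0.6, -1.3]
opening: 0.049
grip_force: 63.0
```

>>> carry_out(
  plan=[
    [0, -0.02, 0.01, -0.06, -0.4, 0.11, 0.3],
    [0, -0.02, 0, -0.06, -0.4, 0.11, 0.3],
    [0, -0.02, 0.01, -0.06, -0.4, 0.11, 0.3],
    [0, -0.02, 0, -0.06, -0.4, 0.11, 0.3],
    [0.01, -0.02, 0.01, -0.06, -0.4, 0.11, 0.3],
    [0, -0.02, 0, -0.06, -0.4, 0.11, 0.3],
    [0, -0.02, 0.01, -0.06, -0.4, 0.11, 0.3],
    [0, 0, 0, 0, 0, 0, 0.3],
  ],
)

```text
clock: 19.35
ee_pos: [0.4501, 0.0327, 0.242]
tool_rot: [0.044, 0.966, -0.011, 0.256]
wrist_force: [-0.7, -0.3, -1.9]
opening: 0.0492
grip_force: 62.9
```

```bash
python3 - <<'E'
from h import *
from station import readout,vision
s=readout.observe(); r=Ro.from_quat(s["tool_rot"]); g=s["ee_pos"]+.006*r.apply([0,0,1]); print(s["clock"],s["q"].round(3),g,r.as_matrix().round(3).tolist())
f=vision.grab_frame("wrist"); pickle.dump(f,open("w9.pkl","wb"))
x=fitbox([(f,True)],(g[0]+.048,g[1]-.004,g[2]+.006),-4.8,z=g[2]-.0205); print("held",x)
off=x[0][:2]/1e3-g[:2]; print(off)
t=np.array([.5988,.0092])-off; print(t)
e=plan([*t,.234],-4.9,30,8,.3)
E
```

```text
19.35 [-0.042  0.201 -0.205  2.353  1.136  0.219  0.172] [0.4530492  0.03240353 0.23677359] [[-0.865, 0.091, 0.494], [0.079, 0.996, -0.045], [-0.496, 0.0, -0.868]]
held (array([501.35,  27.36,  -6.  ]), np.float64(0.0284))
[ 0.0483008  -0.00504353]
[0.5504992  0.01424353]
[[0,0,0,-0.35,-0.05,0.22,0.3],[0,-0.01,-0.01,-0.35,-0.05,0.21,0.3],[0,0,0,-0.35,-0.04,0.22,0.3],[0,-0.01,0,-0.35,-0.05,0.21,0.3],[0,0,-0.01,-0.35,-0.05,0.22,0.3],[0,-0.01,0,-0.35,-0.05,0.21,0.3],[0,0,-0.01,-0.35,-0.05,0.22,0.3],[0.01,-0.01,0,-0.35,-0.04,0.22,0.3]]
```

>>> carry_out(
  plan=[
    [0, 0, 0, -0.35, -0.05, 0.22, 0.3],
    [0, -0.01, -0.01, -0.35, -0.05, 0.22, 0.3],
    [0, 0, -0.01, -0.35, -0.05, 0.22, 0.3],
    [0, -0.01, -0.01, -0.35, -0.05, 0.21, 0.3],
    [0, 0, -0.01, -0.35, -0.05, 0.22, 0.3],
    [0, -0.01, -0.01, -0.35, -0.05, 0.22, 0.3],
    [0, 0, -0.01, -0.35, -0.05, 0.22, 0.3],
    [0, 0, -0.01, -0.35, -0.05, 0.21, 0.3],
  ],
)

```text
clock: 20.07
ee_pos: [0.5486, 0.0171, 0.2394]
tool_rot: [0.037, 0.965, -0.01, 0.259]
wrist_force: [0.5, -0.3, -1.1]
opening: 0.0492
grip_force: 63.0
```

```bash
python3 - <<'E'
from h import *
from station import readout,vision
s=readout.observe(); r=Ro.from_quat(s["tool_rot"]); g=s["ee_pos"]+.006*r.apply([0,0,1]); print(s["clock"],g,r.as_matrix().round(3).tolist(),s["wrist_force"])
f=vision.grab_frame("wrist"); pickle.dump(f,open("w10.pkl","wb"))
def left_right(f,c,psi,z,n):
    # brown extent on image rows near the projected near edge at height z, +-; returns edges
    h=np.array([np.cos(np.radians(psi)),np.sin(np.radians(psi))]); p=proj(f,[*(np.array(c)-.065*h),z],True)[0]
    im=cv2.cvtColor(np.ascontiguousarray(f["color"]),cv2.COLOR_RGB2HSV); m=(im[...,1]>100)&((im[...,0]<25)|(im[...,0]>172))&(im[...,2]<120)
    for dy in range(-14,15,2):
        row=m[int(p[1])+dy]; x=int(p[0]); a=x
        while row[a-1]: a-=1
        b=x
        while row[b+1]: b+=1
        print(n,int(p[1])+dy,a,b,end=' | ')
    print()
w6=pickle.load(open("w6.pkl","rb"))
left_right(w6,(.5998,.0092),-4.8,.206,"w6held")
left_right(f,(.5988,.0092),-4.8,.227,"held"); left_right(f,(.5988,.0092),-4.8,.202,"b top")
e=plan([.5505,.0142,.234],-4.8,30,1,.3)
E
```

```text
20.0667 [0.55161851 0.01688076 0.23417685] [[-0.863, 0.076, 0.499], [0.066, 0.997, -0.038], [-0.5, -0.0, -0.866]] [ 0.46388847 -0.25462325 -1.12709776]
w6held 288 258 385 | w6held 290 258 385 | w6held 292 257 386 | w6held 294 257 386 | w6held 296 257 386 | w6held 298 257 386 | w6held 300 256 386 | w6held 302 256 387 | w6held 304 256 387 | w6held 306 255 387 | w6held 308 255 388 | w6held 310 255 388 | w6held 312 255 388 | w6held 314 255 388 | w6held 316 254 389 | 
held 288 259 385 | held 290 258 385 | held 292 258 385 | held 294 258 385 | held 296 258 386 | held 298 258 386 | held 300 257 386 | held 302 257 386 | held 304 257 387 | held 306 256 387 | held 308 256 387 | held 310 256 388 | held 312 256 388 | held 314 255 388 | held 316 255 388 | 
b top 236 254 367 | b top 238 254 367 | b top 240 254 367 | b top 242 253 367 | b top 244 253 368 | b top 246 253 368 | b top 248 252 368 | b top 250 252 369 | b top 252 253 369 | b top 254 253 369 | b top 256 253 369 | b top 258 254 368 | b top 260 254 368 | b top 262 255 367 | b top 264 256 366 | 
[[0.03,0.02,0.04,0.11,-0.07,-0.04,0.3]]
```

```bash
python3 - <<'E'
from h import *
f=pickle.load(open("w10.pkl","rb"))
p,q=atz(ray(f,(251.5,251),True),.202),atz(ray(f,(369.5,251),True),.202); print(p,q,(p+q)/2,np.linalg.norm(p-q))
for v in (232,236,240,246): # front-face intensity profile for edges
    pass
hsv=cv2.cvtColor(np.ascontiguousarray(f["color"]),cv2.COLOR_RGB2HSV); g=f["color"].sum(2).astype(int)
print([(v,int(g[v,290:340].mean())) for v in range(196,345,2)])
w=pickle.load(open("w6.pkl","rb"))["color"].sum(2).astype(int); print([(v,int(w[v,290:340].mean())) for v in range(264,345,2)])
e=plan([.5499,.0131,.226],-4.85,30,6,.3)
E
```

```text
[ 0.53226228 -0.01088327  0.202     ] [0.53600688 0.03834723 0.202     ] [0.53413458 0.01373198 0.202     ] 0.04937270864013206
[(196, 69), (198, 68), (200, 68), (202, 69), (204, 73), (206, 71), (208, 70), (210, 69), (212, 68), (214, 68), (216, 68), (218, 68), (220, 68), (222, 69), (224, 69), (226, 69), (228, 69), (230, 69), (232, 68), (234, 68), (236, 70), (238, 69), (240, 70), (242, 69), (244, 68), (246, 75), (248, 84), (250, 82), (252, 70), (254, 64), (256, 64), (258, 64), (260, 64), (262, 64), (264, 64), (266, 65), (268, 64), (270, 63), (272, 65), (274, 54), (276, 67), (278, 68), (280, 68), (282, 69), (284, 68), (286, 68), (288, 68), (290, 68), (292, 68), (294, 68), (296, 68), (298, 70), (300, 69), (302, 69), (304, 69), (306, 69), (308, 68), (310, 69), (312, 69), (314, 70), (316, 68), (318, 69), (320, 69), (322, 69), (324, 69), (326, 68), (328, 70), (330, 81), (332, 87), (334, 83), (336, 90), (338, 97), (340, 102), (342, 108), (344, 114)]
[(264, 60), (266, 60), (268, 60), (270, 60), (272, 59), (274, 53), (276, 63), (278, 63), (280, 62), (282, 64), (284, 64), (286, 63), (288, 63), (290, 64), (292, 65), (294, 64), (296, 64), (298, 66), (300, 65), (302, 65), (304, 65), (306, 65), (308, 65), (310, 65), (312, 65), (314, 65), (316, 65), (318, 65), (320, 65), (322, 65), (324, 65), (326, 65), (328, 65), (330, 73), (332, 72), (334, 71), (336, 79), (338, 85), (340, 92), (342, 97), (344, 104)]
[[0.01,0,0.01,0.04,-0.02,0.03,0.3],[0,0.01,0.01,0.05,-0.02,0.03,0.3],[0.01,0,0.01,0.04,-0.02,0.03,0.3],[0,0.01,0,0.04,-0.01,0.03,0.3],[0.01,0,0.01,0.05,-0.02,0.03,0.3],[0.01,0,0.01,0.04,-0.02,0.04,0.3]]
```

>>> carry_out(
  plan=[
    [0.01, 0, 0.01, 0.04, -0.02, 0.03, 0.3],
    [0, 0.01, 0.01, 0.04, -0.02, 0.03, 0.3],
    [0.01, 0, 0.01, 0.04, -0.02, 0.03, 0.3],
    [0, 0, 0.01, 0.04, -0.02, 0.03, 0.3],
    [0.01, 0, 0.01, 0.04, -0.02, 0.03, 0.3],
    [0, 0, 0.01, 0.04, -0.02, 0.03, 0.3],
    [0, 0, 0, 0, 0, 0, 0.3],
    [0, 0, 0, 0, 0, 0, 0.3],
  ],
)

```text
clock: 20.78
ee_pos: [0.5443, 0.0128, 0.2313]
tool_rot: [0.041, 0.965, -0.011, 0.258]
wrist_force: [0.3, 0.1, -1.8]
opening: 0.0487
grip_force: 62.9
```

```bash
python3 - <<'E'
from h import *
from station import readout
s=readout.observe(); r=Ro.from_quat(s["tool_rot"]); g=s["ee_pos"]+.006*r.apply([0,0,1]); print(s["clock"],g,r.as_matrix().round(3).tolist(),s["wrist_force"])
e=plan([.5502,.0128,.223],-4.85,30,3,.3)
E
```

```text
20.7833 [0.54723836 0.01253583 0.22605906] [[-0.863, 0.085, 0.498], [0.073, 0.996, -0.043], [-0.5, -0.0, -0.866]] [ 0.26231166  0.07270901 -1.84948223]
[[0,0,0,-0.01,0.01,0.05,0.3],[0,0,0,-0.01,0,0.04,0.3],[0,0,0,-0.01,0.01,0.05,0.3]]
```

>>> carry_out(
  plan=[
    [0, 0, 0, -0.02, 0, 0.04, 0.3],
    [0, 0, 0, -0.01, 0.01, 0.04, 0.3],
    [0, 0, 0, -0.01, 0, 0.04, 0.3],
    [0, 0, 0, 0, 0, 0, 0.3],
    [0, 0, 0, 0, 0, 0, 0.3],
  ],
)

```text
clock: 21.2
ee_pos: [0.5473, 0.0127, 0.2287]
tool_rot: [0.041, 0.965, -0.011, 0.258]
wrist_force: [-0.4, 0.3, -1.3]
opening: 0.0488
grip_force: 62.9
```

```bash
python3 - <<'E'
from h import *
from station import readout
s=readout.observe(); r=Ro.from_quat(s["tool_rot"]); g=s["ee_pos"]+.006*r.apply([0,0,1]); print(s["clock"],g,r.as_matrix().round(3).tolist(),s["wrist_force"])
e=plan([.5502,.0130,.222],-4.85,30,2,.3)
E
```

```text
21.2 [0.55032443 0.0124845  0.22347466] [[-0.863, 0.085, 0.498], [0.074, 0.996, -0.043], [-0.5, -0.0, -0.866]] [-0.43683293  0.31426514 -1.32442959]
[[0,0,0,0.01,0.01,0.02,0.3],[0,0,0,0.02,0.01,0.02,0.3]]
```

>>> carry_out(
  plan=[
    [0, 0, 0, 0.01, 0.01, 0.02, 0.3],
    [0, 0, 0, 0.02, 0, 0.03, 0.3],
    [0, 0, 0, 0, 0, 0, 0.3],
  ],
)

```text
clock: 21.45
ee_pos: [0.5475, 0.0131, 0.2278]
tool_rot: [0.041, 0.965, -0.011, 0.259]
wrist_force: [-2.9, -0.6, 4.0]
opening: 0.0489
grip_force: 63.5
```

Contact. I'll release gently and retreat along the tool axis.

>>> carry_out(
  plan=[
    [0, 0, 0, 0, 0, 0, 0.3],
    [0, 0, 0, 0, 0, 0, 0.62],
    [0, 0, 0, 0, 0, 0, 0.68],
    [0, 0, 0, 0, 0, 0, 0.72],
    [0, 0, 0, 0, 0, 0, 0.72],
  ],
)

```text
clock: 21.87
ee_pos: [0.5474, 0.0131, 0.2269]
tool_rot: [0.041, 0.965, -0.011, 0.258]
wrist_force: [0.5, 0.3, 0.2]
opening: 0.0613
grip_force: 0.0
```

>>> carry_out(
  plan=[
    [0, 0, 0, 0, 0, -0.3, 0.72],
    [0, 0, 0, 0, 0, -0.4, 0.72],
    [0, 0, 0, 0, 0, -0.4, 0.72],
    [0, 0, 0, 0, 0, -0.4, 0.72],
    [0, 0, 0, 0, 0, -0.5, 0.72],
    [0, 0, 0, 0, 0, -0.5, 0.72],
    [0, 0, 0, 0, 0, -0.3, 0.72],
    [0, 0, 0, 0, 0, 0, 0.72],
  ],
)

```text
clock: 22.53
ee_pos: [0.5056, 0.0168, 0.3015]
tool_rot: [0.041, 0.965, -0.011, 0.26]
wrist_force: [0.0, 0.2, 0.5]
opening: 0.0612
grip_force: 0.0
```

```bash
python3 - <<'E'
from h import *
from station import readout,vision
s=readout.observe(); print(s["clock"],s["q"].round(3),s["ee_pos"],s["opening"])
f=vision.grab_frame("wrist"); pickle.dump(f,open("w11.pkl","wb"))
hsv=cv2.cvtColor(np.ascontiguousarray(f["color"]),cv2.COLOR_RGB2HSV); m=(hsv[...,1]>100)&((hsv[...,0]<25)|(hsv[...,0]>172))
g=f["color"].sum(2).astype(int)
for v in range(170,345,5):
    x=320
    if not m[v,x-20:x+20].all(): print(v,'-'); continue
    row=m[v]; a=b=315
    while row[a-1]: a-=1
    while row[b+1]: b+=1
    print(v,a,b,g[v,300:330].mean().round(0),end=' | ')
# expected projections for ideal stack
for z in (.15,.176,.202,.228):
    B=boxpts(.5988,.0092,z,-4.85)[[0,2]]; print(z,proj(f,B,True).round(1).tolist())
print(fitbox([(f,True)],(.5988,.0092,.228),-4.85,z=.202))
E
```

```text
22.5333 [ 0.322  0.2   -0.546  2.139  0.669  0.393  0.729] [0.50558478 0.01677409 0.30146326] 0.06124930957241288
170 287 356 54.0 | 175 287 357 54.0 | 180 286 357 56.0 | 185 286 358 58.0 | 190 283 357 56.0 | 195 283 358 56.0 | 200 282 358 58.0 | 205 282 359 58.0 | 210 281 359 57.0 | 215 281 360 51.0 | 220 281 362 54.0 | 225 280 363 57.0 | 230 280 363 57.0 | 235 280 363 57.0 | 240 279 363 57.0 | 245 279 364 75.0 | 250 279 364 94.0 | 255 280 363 94.0 | 260 280 362 93.0 | 265 281 361 93.0 | 270 281 360 95.0 | 275 282 359 94.0 | 280 283 358 94.0 | 285 282 358 104.0 | 290 283 358 437.0 | 295 283 357 235.0 | 300 -
305 -
310 -
315 286 354 253.0 | 320 287 353 235.0 | 325 289 350 84.0 | 330 289 350 95.0 | 335 290 349 94.0 | 340 -
0.15 [[286.7, 164.4], [356.8, 164.4]]
0.176 [[284.0, 188.3], [359.5, 188.2]]
0.202 [[281.0, 216.3], [362.5, 216.2]]
0.228 [[277.7, 249.0], [365.9, 249.0]]
(array([584.44,   9.43,  -5.47]), np.float64(0.0745))
```

The stack edges agree to about 1 px (about 1 mm) from layer to layer. Next, the pedal: I'll back away, shut the fingers and measure the guard on the way.

```bash
cat >> h.py <<'E'
FO=np.array([.456,-.3417])+.076*np.array([np.cos(np.radians(5.5)),-np.sin(np.radians(5.5))])
def foot(x,z,y=0):
    a=np.radians(-5.5); return np.array([FO[0]+x*np.cos(a)-y*np.sin(a),FO[1]+x*np.sin(a)+y*np.cos(a),z])
def tcp_for_contact(x,z,lean,psi,tip=.027):
    r=pose(psi,lean); return foot(x,z)-r.apply([.011,0,tip])
E
python3 - <<'E'
from h import *
e=plan([.44,.01,.33],-5,32,4,0,grasp=False)
e=plan([.40,-.20,.30],-6,36,10,0,grasp=False,start=e)
t=tcp_for_contact(-77,.052,42,-6) if 0 else tcp_for_contact(-.077,.052,42,-6)
z=pose(-6,42).apply([0,0,1]); print(t,t-.1*z)
e=plan(t-.1*z,-6,42,10,0,grasp=False,start=e)
E
```

```text
[[0,-0.08,0,0.34,-0.1,-0.48,0],[0,-0.08,0.01,0.34,-0.1,-0.49,0],[0.01,-0.08,0,0.34,-0.1,-0.49,0],[0,-0.08,0,0.33,-0.1,-0.49,0]]
[[0.01,-0.07,0.01,0.11,-0.71,0.05,0],[0.01,-0.06,0.02,0.12,-0.71,0.04,0],[0.01,-0.07,0.01,0.11,-0.71,0.05,0],[0.01,-0.07,0.02,0.11,-0.71,0.05,0],[0.01,-0.06,0.01,0.11,-0.71,0.04,0],[0,-0.07,0.01,0.12,-0.71,0.05,0],[0.01,-0.07,0.02,0.11,-0.71,0.05,0],[0.01,-0.06,0.01,0.11,-0.71,0.04,0]]
[[0.01,-0.07,0.02,0.1,-0.71,0.05,0],[0.01,-0.07,0.01,0.11,-0.71,0.04,0]]
[ 0.44516686 -0.34057017  0.07942535] [ 0.37862036 -0.33357585  0.15373983]
[[0,-0.1,0,0.31,-0.45,0.38,0],[0,-0.1,0,0.31,-0.45,0.38,0],[0,-0.1,0,0.31,-0.45,0.37,0],[0,-0.1,0,0.32,-0.45,0.37,0],[0,-0.1,0,0.32,-0.45,0.37,0],[0,-0.1,0,0.33,-0.45,0.36,0],[0,-0.1,0,0.33,-0.45,0.36,0],[0,-0.1,0,0.33,-0.45,0.36,0]]
[[0,-0.1,0,0.34,-0.45,0.35,0],[0,-0.1,0,0.34,-0.45,0.35,0]]
```

>>> carry_out(
  plan=[
    [0, -0.08, 0, 0.34, -0.1, -0.48, 0.5],
    [0, -0.08, 0, 0.34, -0.1, -0.48, 0.3],
    [0, -0.08, 0, 0.34, -0.1, -0.48, 0],
    [0, -0.08, 0, 0.34, -0.1, -0.48, 0],
  ],
)

```text
clock: 22.92
ee_pos: [0.4395, 0.01, 0.3277]
tool_rot: [0.041, 0.961, -0.012, 0.274]
wrist_force: [0.3, 0.3, 0.6]
opening: 0.0134
grip_force: 0.0
```

>>> carry_out(
  plan=[
    [0.01, -0.07, 0.01, 0.11, -0.71, 0.05, 0],
    [0.01, -0.06, 0.02, 0.11, -0.71, 0.04, 0],
    [0.01, -0.07, 0.01, 0.11, -0.71, 0.05, 0],
    [0.01, -0.07, 0.02, 0.11, -0.71, 0.05, 0],
    [0.01, -0.06, 0.01, 0.11, -0.71, 0.04, 0],
    [0.01, -0.07, 0.01, 0.11, -0.71, 0.05, 0],
    [0.01, -0.07, 0.02, 0.11, -0.71, 0.05, 0],
    [0.01, -0.06, 0.01, 0.11, -0.71, 0.04, 0],
  ],
)

```text
clock: 23.58
ee_pos: [0.4117, -0.1417, 0.306]
tool_rot: [0.046, 0.954, -0.014, 0.297]
wrist_force: [0.4, -0.0, -0.6]
opening: -0.0003
grip_force: 0.0
```

```bash
python3 - <<'E'
from h import *
from station import readout,vision
s=readout.observe(); print(s["clock"],s["q"].round(3),s["ee_pos"],s["opening"])
f=vision.grab_frame("wrist"); pickle.dump(f,open("w12.pkl","wb"))
hsv=cv2.cvtColor(np.ascontiguousarray(f["color"]),cv2.COLOR_RGB2HSV)
yel=((hsv[...,0]>18)&(hsv[...,0]<32)&(hsv[...,1]>180)).astype(np.uint8); red=(((hsv[...,0]<6)|(hsv[...,0]>174))&(hsv[...,1]>170)&(hsv[...,2]>70)).astype(np.uint8)
for n,m in(("yel",yel),("red",red)):
    k,l,st,c=cv2.connectedComponentsWithStats(m)
    for i in range(1,k):
        if st[i,4]>60:
            cc=max(cv2.findContours((l==i).astype(np.uint8),0,2)[0],key=cv2.contourArea); print(n,st[i],cv2.approxPolyDP(cc,3,True)[:,0].tolist())
print("expected roof front corners",proj(f,[foot(-.076,.118,.075),foot(-.076,.118,-.075)],True).round(1).tolist(),"pedal front",proj(f,[foot(-.089,.0535,.05),foot(-.089,.0535,-.05)],True).round(1).tolist())
t=tcp_for_contact(-.077,.052,42,-6); z=pose(-6,42).apply([0,0,1]); print(t-.07*z)
e=plan(t-.07*z,-6,42,10,0,grasp=False)
E
```

```text
23.5833 [ 0.957  0.064 -0.6    2.318 -0.572  0.22   2.369] [ 0.41165548 -0.14166445  0.3059552 ] -0.0002751911811315523
yel [   53    67   177   199 14116] [[198, 67], [193, 79], [212, 156], [201, 192], [190, 190], [180, 153], [115, 158], [88, 118], [93, 107], [84, 84], [76, 93], [105, 159], [53, 167], [116, 261], [178, 265], [217, 262], [229, 201]]
red [415  91  24  20 381] [[416, 94], [418, 107], [437, 107], [434, 94]]
red [ 91 100  82  21 883] [[172, 101], [95, 110], [91, 118], [171, 111]]
expected roof front corners [[183.3, 157.5], [53.7, 169.0]] pedal front [[174.1, 106.7], [92.3, 117.3]]
[ 0.39858431 -0.33567414  0.13144548]
[[0,-0.12,0,0.31,-0.63,0.49,0],[0,-0.13,0,0.31,-0.63,0.49,0],[0,-0.12,0,0.32,-0.63,0.48,0],[0,-0.12,0,0.33,-0.63,0.48,0],[0,-0.13,0,0.33,-0.63,0.48,0],[0,-0.12,0,0.34,-0.63,0.47,0],[0,-0.12,0.01,0.35,-0.63,0.47,0],[0,-0.13,0,0.35,-0.63,0.46,0]]
[[0,-0.12,0,0.36,-0.63,0.46,0],[0,-0.12,0,0.36,-0.63,0.45,0]]
```

```bash
python3 - <<'E'
from h import *
t=tcp_for_contact(-.08,.052,41,-15); z=pose(-15,41).apply([0,0,1]); print(t,t-.07*z)
e=plan(t-.08*z+[0,0,.03],-15,41,10,0,grasp=False)
E
```

```text
[ 0.44292733 -0.33888067  0.07959381] [ 0.39856802 -0.32699463  0.13242348]
[[0.09,-0.11,0.12,0.26,-0.6,0.37,0],[0.09,-0.1,0.12,0.25,-0.6,0.38,0],[0.1,-0.11,0.12,0.25,-0.59,0.38,0],[0.09,-0.11,0.12,0.24,-0.6,0.38,0],[0.09,-0.1,0.12,0.24,-0.6,0.38,0],[0.09,-0.11,0.12,0.24,-0.59,0.39,0],[0.09,-0.11,0.12,0.24,-0.6,0.39,0],[0.1,-0.1,0.11,0.23,-0.59,0.39,0]]
[[0.09,-0.11,0.12,0.23,-0.59,0.4,0],[0.09,-0.11,0.12,0.23,-0.59,0.4,0]]
```

>>> carry_out(
  plan=[
    [0.09, -0.11, 0.12, 0.25, -0.6, 0.38, 0],
    [0.09, -0.11, 0.12, 0.25, -0.6, 0.38, 0],
    [0.09, -0.11, 0.12, 0.25, -0.6, 0.38, 0],
    [0.09, -0.11, 0.12, 0.24, -0.6, 0.38, 0],
    [0.09, -0.11, 0.12, 0.24, -0.6, 0.38, 0],
  ],
)

```text
clock: 24.05
ee_pos: [0.4039, -0.2366, 0.2548]
tool_rot: [0.084, 0.946, -0.021, 0.313]
wrist_force: [0.1, -1.4, 0.1]
opening: -0.0001
grip_force: 0.0
```

```bash
python3 - <<'E'
from h import *
from station import readout
s=readout.observe(); print(s["clock"],s["q"].round(3),s["ee_pos"],s["wrist_force"])
t=tcp_for_contact(-.08,.052,41,-15); z=pose(-15,41).apply([0,0,1])
e=plan(t-.08*z+[0,0,.03],-15,41,8,0,grasp=False)
E
```

```text
24.05 [ 1.354  0.303 -0.878  2.339 -0.877  0.014  2.838] [ 0.40393301 -0.23656279  0.25481124] [ 0.06959544 -1.42337771  0.08951176]
[[0.08,-0.09,0.07,0.2,-0.38,0.29,0],[0.08,-0.09,0.08,0.19,-0.37,0.29,0],[0.08,-0.1,0.07,0.2,-0.38,0.29,0],[0.07,-0.09,0.07,0.19,-0.37,0.29,0],[0.08,-0.09,0.08,0.2,-0.38,0.3,0],[0.08,-0.09,0.07,0.19,-0.37,0.29,0],[0.08,-0.1,0.08,0.2,-0.37,0.3,0],[0.08,-0.09,0.07,0.19,-0.37,0.3,0]]
```

The wrist is near its limits (q6 = 0.01, q7 = 2.84). I'll straighten the tool, turn it half round (same shape for pressing) and lean in again from there.

```bash
python3 - <<'E'
from h import *
e=plan([.42,-.26,.30],-20,0,8,0,grasp=False)
E
```

```text
[[0.08,0.76,0.2,-0.18,-0.08,-0.1,0],[0.08,0.76,0.2,-0.17,-0.08,-0.12,0],[0.09,0.76,0.2,-0.17,-0.08,-0.13,0],[0.08,0.76,0.19,-0.15,-0.07,-0.14,0],[0.08,0.76,0.2,-0.15,-0.08,-0.15,0],[0.08,0.75,0.2,-0.13,-0.07,-0.16,0],[0.08,0.76,0.2,-0.12,-0.07,-0.17,0],[0.08,0.76,0.2,-0.11,-0.07,-0.19,0]]
```

>>> carry_out(
  plan=[
    [0.08, 0.76, 0.2, -0.18, -0.08, -0.1, 0],
    [0.08, 0.76, 0.2, -0.17, -0.08, -0.12, 0],
    [0.08, 0.76, 0.2, -0.17, -0.08, -0.13, 0],
    [0.08, 0.76, 0.2, -0.15, -0.08, -0.14, 0],
    [0.08, 0.76, 0.2, -0.15, -0.08, -0.15, 0],
    [0.08, 0.76, 0.2, -0.13, -0.07, -0.16, 0],
    [0.08, 0.76, 0.2, -0.12, -0.07, -0.17, 0],
    [0.08, 0.76, 0.2, -0.11, -0.07, -0.19, 0],
  ],
)

```text
clock: 24.72
ee_pos: [0.4178, -0.2489, 0.2812]
tool_rot: [0.143, 0.986, -0.003, 0.082]
wrist_force: [0.6, 0.0, -0.6]
opening: -0.0
grip_force: 0.0
```

>>> carry_out(
  plan=[
    [0, 0, 1, 0, 0, 0, 0],
    [0, 0, 1, 0, 0, 0, 0],
    [0, 0, 1, 0, 0, 0, 0],
    [0, 0, 1, 0, 0, 0, 0],
    [0, 0, 1, 0, 0, 0, 0],
    [0, 0, 1, 0, 0, 0, 0],
    [0, 0, 1, 0, 0, 0, 0],
    [0, 0, 1, 0, 0, 0, 0],
  ],
)

```text
clock: 25.38
ee_pos: [0.4176, -0.249, 0.2803]
tool_rot: [0.534, 0.841, 0.033, 0.077]
wrist_force: [-0.1, -0.3, -0.9]
opening: -0.0002
grip_force: 0.0
```

```bash
python3 - <<'E'
from h import *
from station import readout
s=readout.observe(); r=Ro.from_quat(s["tool_rot"]); m=r.as_matrix(); print(s["clock"],s["q"].round(3),s["ee_pos"],m.round(2).tolist())
E
```

```text
25.3833 [ 0.242  0.284  0.37   1.966 -0.246  0.77   1.195] [ 0.41763181 -0.24904282  0.28032557] [[-0.42, 0.89, 0.17], [0.9, 0.43, -0.03], [-0.1, 0.14, -0.99]]
```

```bash
python3 - <<'E'
from h import *
e=plan([.41,-.29,.26],165,-10,24,0,grasp=False)
from station import readout
s=readout.observe(); r=Ro.from_quat(s["tool_rot"]); print(np.degrees((r.inv()*pose(165,-10)).as_rotvec())/6)
E
```

```text
[[-0.01,-0.01,0.9,-0.04,-0.04,0.03,0],[0,0,0.91,-0.05,-0.03,0.03,0],[-0.01,-0.01,0.9,-0.05,-0.03,0.02,0],[-0.01,0,0.9,-0.06,-0.02,0.03,0],[0,-0.01,0.91,-0.05,-0.02,0.03,0],[-0.01,0,0.9,-0.06,-0.02,0.03,0],[-0.01,-0.01,0.9,-0.05,0,0.02,0],[0,-0.01,0.91,-0.06,-0.01,0.03,0]]
[[-0.01,0,0.9,-0.06,0.01,0.03,0],[-0.01,-0.01,0.9,-0.06,0.01,0.03,0],[0,0,0.91,-0.05,0.01,0.03,0],[-0.01,-0.01,0.9,-0.06,0.02,0.02,0],[0,-0.01,0.9,-0.05,0.02,0.03,0],[-0.01,0,0.91,-0.05,0.03,0.03,0],[-0.01,-0.01,0.9,-0.05,0.04,0.03,0],[0,0,0.9,-0.04,0.03,0.03,0]]
[[-0.01,-0.01,0.91,-0.04,0.04,0.02,0],[-0.01,0,0.9,-0.04,0.05,0.03,0],[0,-0.01,0.9,-0.03,0.05,0.03,0],[-0.01,0,0.91,-0.03,0.05,0.03,0],[-0.01,-0.01,0.9,-0.02,0.05,0.03,0],[0,-0.01,0.9,-0.02,0.06,0.03,0],[-0.01,0,0.91,-0.01,0.06,0.02,0],[-0.01,-0.01,0.9,0,0.05,0.03,0]]
[-0.15605442 -0.136786   21.68175848]
```

>>> carry_out(
  plan=[
    [-0.01, -0.01, 0.9, -0.05, -0.04, 0.03, 0],
    [-0.01, -0.01, 0.9, -0.05, -0.03, 0.03, 0],
    [-0.01, -0.01, 0.9, -0.05, -0.03, 0.03, 0],
    [-0.01, -0.01, 0.9, -0.05, -0.02, 0.03, 0],
    [-0.01, -0.01, 0.9, -0.05, -0.02, 0.03, 0],
    [-0.01, -0.01, 0.9, -0.05, -0.02, 0.03, 0],
    [-0.01, -0.01, 0.9, -0.05, 0, 0.03, 0],
    [-0.01, -0.01, 0.9, -0.05, 0, 0.03, 0],
  ],
)

```text
clock: 26.05
ee_pos: [0.4156, -0.2621, 0.2731]
tool_rot: [0.806, 0.585, 0.06, 0.066]
wrist_force: [-0.3, -0.6, -0.2]
opening: 0.0003
grip_force: 0.0
```

>>> carry_out(
  plan=[
    [-0.01, 0, 0.9, -0.06, 0.01, 0.03, 0],
    [-0.01, -0.01, 0.9, -0.06, 0.01, 0.03, 0],
    [0, 0, 0.9, -0.05, 0.01, 0.03, 0],
    [-0.01, -0.01, 0.9, -0.06, 0.02, 0.03, 0],
    [0, -0.01, 0.9, -0.05, 0.02, 0.03, 0],
    [-0.01, 0, 0.9, -0.05, 0.03, 0.03, 0],
    [-0.01, -0.01, 0.9, -0.05, 0.03, 0.03, 0],
    [0, 0, 0.9, -0.04, 0.03, 0.03, 0],
  ],
)

```text
clock: 26.72
ee_pos: [0.4132, -0.2754, 0.2659]
tool_rot: [0.965, 0.247, 0.08, 0.042]
wrist_force: [-0.1, 0.6, -0.1]
opening: -0.0004
grip_force: 0.0
```

>>> carry_out(
  plan=[
    [-0.01, -0.01, 0.9, -0.04, 0.04, 0.03, 0],
    [-0.01, 0, 0.9, -0.04, 0.05, 0.03, 0],
    [0, -0.01, 0.9, -0.03, 0.05, 0.03, 0],
    [-0.01, 0, 0.9, -0.03, 0.05, 0.03, 0],
    [-0.01, -0.01, 0.9, -0.02, 0.05, 0.03, 0],
    [0, -0.01, 0.9, -0.02, 0.05, 0.03, 0],
    [-0.01, 0, 0.9, -0.01, 0.05, 0.03, 0],
    [-0.01, -0.01, 0.9, 0, 0.05, 0.03, 0],
  ],
)

```text
clock: 27.38
ee_pos: [0.411, -0.2885, 0.2588]
tool_rot: [0.988, -0.126, 0.088, 0.013]
wrist_force: [-0.1, -0.3, -0.3]
opening: -0.0001
grip_force: 0.0
```

```bash
cat >> h.py <<'E'
def tcp_flip(x,z,lean,psi,tip=.027):
    r=pose(psi+180,-lean); return foot(x,z)-r.apply([-.011,0,tip]), r.apply([0,0,1])
E
python3 - <<'E'
from h import *
from station import readout
s=readout.observe(); r=Ro.from_quat(s["tool_rot"]); m=r.as_matrix(); print(s["clock"],s["q"].round(3),s["ee_pos"],m.round(2).tolist())
t,z=tcp_flip(-.08,.052,41,-10); print(t,z,t-.07*z)
e=plan(t-.07*z+[0,0,.03],170,-30,8,0,grasp=False)
E
```

```text
27.3833 [-0.055  0.446  0.943  1.979 -0.627  0.828 -0.594] [ 0.41098875 -0.28850947  0.25882185] [[0.95, -0.25, 0.17], [-0.25, -0.97, -0.05], [0.18, 0.0, -0.98]]
[ 0.44274961 -0.33968228  0.07959381] [ 0.64609202 -0.11392345 -0.75470958] [ 0.39752317 -0.33170764  0.13242348]
[[0.04,0.41,-0.09,-0.08,0.19,0.39,0],[0.03,0.42,-0.08,-0.1,0.18,0.39,0],[0.04,0.41,-0.09,-0.12,0.19,0.39,0],[0.04,0.41,-0.09,-0.13,0.19,0.38,0],[0.04,0.41,-0.08,-0.16,0.19,0.37,0],[0.03,0.42,-0.09,-0.17,0.19,0.36,0],[0.04,0.41,-0.09,-0.19,0.19,0.36,0],[0.04,0.41,-0.08,-0.2,0.18,0.34,0]]
```

>>> carry_out(
  plan=[
    [0.04, 0.41, -0.09, -0.08, 0.19, 0.39, 0],
    [0.04, 0.41, -0.09, -0.1, 0.19, 0.39, 0],
    [0.04, 0.41, -0.09, -0.12, 0.19, 0.39, 0],
    [0.04, 0.41, -0.09, -0.13, 0.19, 0.38, 0],
    [0.04, 0.41, -0.08, -0.16, 0.19, 0.37, 0],
    [0.04, 0.41, -0.09, -0.17, 0.19, 0.36, 0],
  ],
)

```text
clock: 27.88
ee_pos: [0.4011, -0.3212, 0.186]
tool_rot: [0.972, -0.091, 0.216, 0.019]
wrist_force: [1.8, 0.2, -0.6]
opening: 0.0001
grip_force: 0.0
```

```bash
python3 - <<'E'
from h import *
from station import readout
s=readout.observe(); r=Ro.from_quat(s["tool_rot"]); m=r.as_matrix(); print(s["clock"],s["q"].round(3),s["ee_pos"],m.round(2).tolist())
t,z=tcp_flip(-.08,.052,41,-10)
e=plan(t-.07*z+[0,0,.01],170,-41,8,0,grasp=False)
E
```

```text
27.8833 [ 0.4    0.452  0.503  2.197 -1.259  0.493  0.192] [ 0.40112976 -0.321171    0.18595329] [[0.89, -0.19, 0.42], [-0.17, -0.98, -0.08], [0.42, -0.0, -0.91]]
[[0,0.33,-0.01,-0.08,0.05,0.16,0],[0.01,0.33,-0.02,-0.09,0.04,0.16,0],[0,0.34,-0.01,-0.09,0.05,0.15,0],[0.01,0.33,-0.02,-0.1,0.05,0.16,0],[0,0.33,-0.01,-0.11,0.04,0.14,0],[0.01,0.33,-0.02,-0.11,0.05,0.15,0],[0,0.34,-0.01,-0.11,0.04,0.14,0],[0.01,0.33,-0.01,-0.12,0.05,0.14,0]]
```

```bash
python3 - <<'E'
from h import *
t,z=tcp_flip(-.081,.052,38,-14); print(t)
e=plan(t-.05*z+[0,0,.01],166,-38,8,0,grasp=False)
E
```

```text
[ 0.44330457 -0.33929635  0.08004857]
[[-0.04,0.27,0.06,-0.05,0.03,0.24,0],[-0.04,0.27,0.05,-0.05,0.04,0.23,0],[-0.04,0.27,0.06,-0.06,0.03,0.24,0],[-0.04,0.27,0.06,-0.06,0.04,0.23,0],[-0.04,0.27,0.05,-0.08,0.03,0.24,0],[-0.03,0.27,0.06,-0.08,0.03,0.23,0],[-0.04,0.27,0.06,-0.08,0.03,0.22,0],[-0.04,0.27,0.05,-0.09,0.03,0.23,0]]
```

>>> carry_out(
  plan=[
    [-0.04, 0.27, 0.06, -0.05, 0.03, 0.24, 0],
    [-0.04, 0.27, 0.06, -0.05, 0.04, 0.24, 0],
    [-0.04, 0.27, 0.06, -0.06, 0.03, 0.24, 0],
    [-0.04, 0.27, 0.06, -0.06, 0.04, 0.23, 0],
    [-0.04, 0.27, 0.05, -0.08, 0.03, 0.24, 0],
    [-0.04, 0.27, 0.06, -0.08, 0.03, 0.23, 0],
  ],
)

```text
clock: 28.38
ee_pos: [0.4052, -0.3271, 0.1497]
tool_rot: [0.964, -0.102, 0.246, 0.015]
wrist_force: [-13.0, -24.2, -8.7]
opening: -0.0003
grip_force: 0.0
```

```bash
python3 - <<'E'
from h import *
from station import readout
s=readout.observe(); r=Ro.from_quat(s["tool_rot"]); m=r.as_matrix(); print(s["clock"],s["q"].round(3),s["ee_pos"],m.round(3).tolist())
t,z=tcp_flip(-.081,.052,38,-14)
e=plan(t-.025*z,166,-38,8,0,grasp=False)
E
```

```text
28.3833 [ 1.149  0.543 -0.513  2.23  -1.358  0.013  0.329] [ 0.4051763 -0.3271313  0.1496779] [[0.858, -0.204, 0.472], [-0.189, -0.979, -0.079], [0.478, -0.022, -0.878]]
[[-0.05,0.2,0.02,-0.01,0.02,0.23,0],[-0.04,0.19,0.03,-0.01,0.02,0.23,0],[-0.05,0.2,0.02,-0.02,0.01,0.23,0],[-0.05,0.2,0.03,-0.03,0.02,0.23,0],[-0.05,0.19,0.02,-0.03,0.02,0.23,0],[-0.04,0.2,0.03,-0.03,0.01,0.23,0],[-0.05,0.2,0.02,-0.04,0.01,0.23,0],[-0.05,0.2,0.03,-0.04,0.01,0.23,0]]
```

>>> carry_out(
  plan=[
    [0, 0, 0, 0, 0, -0.2, 0],
    [0, 0, 0, 0, 0, -0.3, 0],
  ],
)

```text
clock: 28.55
ee_pos: [0.3958, -0.3289, 0.1617]
tool_rot: [0.963, -0.106, 0.246, 0.015]
wrist_force: [1.1, -0.1, 0.3]
opening: -0.0002
grip_force: 0.0
```

```bash
python3 - <<'E'
from h import *
from station import readout
s=readout.observe(); print(s["clock"],s["q"].round(3),s["ee_pos"],s["wrist_force"])
e=plan([.38,-.27,.26],166,0,8,0,grasp=False)
e=plan([.38,-.27,.26],-75,2,20,0,grasp=False,start=e)
E
```

```text
28.55 [ 1.055  0.487 -0.345  2.234 -1.316  0.123  0.279] [ 0.39581534 -0.3289401   0.16172619] [ 1.10265745 -0.1236838   0.27203296]
[[-0.04,-0.59,0.03,0.09,-0.24,-0.41,0],[-0.03,-0.6,0.03,0.06,-0.23,-0.42,0],[-0.04,-0.59,0.03,0.04,-0.23,-0.42,0],[-0.04,-0.59,0.03,0.01,-0.24,-0.42,0],[-0.04,-0.59,0.03,-0.01,-0.22,-0.42,0],[-0.04,-0.6,0.02,-0.05,-0.23,-0.43,0],[-0.03,-0.59,0.03,-0.07,-0.23,-0.42,0],[-0.04,-0.59,0.03,-0.1,-0.22,-0.41,0]]
[[-0.02,-0.01,-0.99,0,0,0,0],[-0.01,-0.01,-0.99,0,0,0,0],[-0.02,-0.01,-0.99,0,0,0,0],[-0.02,-0.01,-1,0,0,0,0],[-0.02,-0.01,-0.99,0,0,0,0],[-0.01,-0.01,-0.99,0,0,0,0],[-0.02,-0.01,-0.99,0,0,0,0],[-0.02,-0.01,-0.99,0,0,0,0]]
[[-0.01,-0.01,-0.99,0,0,0,0],[-0.02,-0.01,-0.99,0,0,0,0],[-0.02,-0.01,-1,0,0,0,0],[-0.01,-0.01,-0.99,0,0,0,0],[-0.02,-0.01,-0.99,0,0,0,0],[-0.02,-0.01,-0.99,0,0,0,0],[-0.01,-0.01,-0.99,0,0,0,0],[-0.02,-0.01,-0.99,0,0,0,0]]
[[-0.02,-0.02,-1,0,0,0,0],[-0.02,-0.01,-0.99,0,0,0,0],[-0.01,-0.01,-0.99,0,0,0,0],[-0.02,-0.01,-0.99,0,0.01,0,0]]
```

The force was only inertial. The other wrist branch (q5 around 4) suits this side, so I'll unwind and go round to it.

>>> carry_out(
  plan=[
    [-0.04, -0.59, 0.03, 0.09, -0.24, -0.41, 0],
    [-0.04, -0.6, 0.03, 0.06, -0.23, -0.42, 0],
    [-0.04, -0.59, 0.03, 0.04, -0.23, -0.42, 0],
    [-0.04, -0.59, 0.03, 0.01, -0.24, -0.42, 0],
    [-0.04, -0.59, 0.03, -0.01, -0.22, -0.42, 0],
    [-0.04, -0.6, 0.02, -0.05, -0.23, -0.43, 0],
    [-0.03, -0.59, 0.03, -0.07, -0.23, -0.42, 0],
    [-0.04, -0.59, 0.03, -0.1, -0.22, -0.41, 0],
  ],
)

```text
clock: 29.22
ee_pos: [0.3816, -0.2743, 0.2446]
tool_rot: [0.993, -0.114, 0.032, 0.006]
wrist_force: [0.5, 0.5, -0.9]
opening: 0.0001
grip_force: 0.0
```

>>> carry_out(
  plan=[
    [-0.02, -0.01, -1, 0, 0, 0, 0],
    [-0.02, -0.01, -1, 0, 0, 0, 0],
    [-0.02, -0.01, -1, 0, 0, 0, 0],
    [-0.02, -0.01, -1, 0, 0, 0, 0],
    [-0.02, -0.01, -1, 0, 0, 0, 0],
    [-0.02, -0.01, -1, 0, 0, 0, 0],
    [-0.02, -0.01, -1, 0, 0, 0, 0],
    [-0.02, -0.01, -1, 0, 0, 0, 0],
  ],
)

```text
clock: 29.88
ee_pos: [0.3817, -0.2749, 0.2436]
tool_rot: [0.953, 0.301, 0.023, 0.026]
wrist_force: [1.2, -0.3, 0.5]
opening: -0.0001
grip_force: 0.0
```

>>> carry_out(
  plan=[
    [-0.02, -0.01, -1, 0, 0, 0, 0],
    [-0.02, -0.01, -1, 0, 0, 0, 0],
    [-0.02, -0.01, -1, 0, 0, 0, 0],
    [-0.02, -0.01, -1, 0, 0, 0, 0],
    [-0.02, -0.01, -1, 0, 0, 0, 0],
    [-0.02, -0.01, -1, 0, 0, 0, 0],
    [-0.02, -0.01, -1, 0, 0, 0, 0],
    [-0.02, -0.01, -1, 0, 0, 0, 0],
  ],
)

```text
clock: 30.55
ee_pos: [0.3817, -0.2749, 0.2436]
tool_rot: [0.748, 0.663, 0.009, 0.042]
wrist_force: [0.2, -0.5, -0.1]
opening: 0.0001
grip_force: 0.0
```

```bash
python3 - <<'E'
from h import *
from station import readout
s=readout.observe(); r=Ro.from_quat(s["tool_rot"]); print(s["clock"],s["q"].round(3),s["ee_pos"],r.as_matrix().round(2).tolist())
e=plan([.385,-.275,.24],-80,45,12,0,grasp=False)
E
```

```text
30.55 [ 0.427  0.325  0.195  2.006 -0.09   0.732  0.553] [ 0.38174378 -0.27492897  0.24355118] [[0.12, 0.99, 0.07], [0.99, -0.12, -0.05], [-0.04, 0.08, -1.0]]
[[-0.04,-0.58,-0.24,0,0.01,0.01,0],[-0.04,-0.58,-0.25,0,0.01,0.01,0],[-0.04,-0.57,-0.24,0.01,0,0.01,0],[-0.04,-0.58,-0.24,0,0.01,0.01,0],[-0.04,-0.58,-0.25,0,0.01,0.01,0],[-0.04,-0.58,-0.24,0,0.01,0.01,0],[-0.04,-0.57,-0.24,0.01,0.01,0.01,0],[-0.04,-0.58,-0.24,0,0.01,0.01,0]]
[[-0.04,-0.58,-0.25,0.01,0,0.01,0],[-0.04,-0.58,-0.24,0,0.01,0.01,0],[-0.04,-0.57,-0.24,0.01,0.01,0.01,0],[-0.04,-0.58,-0.25,0,0.01,0.01,0]]
```

>>> carry_out(
  plan=[
    [-0.04, -0.58, -0.24, 0, 0.01, 0.01, 0],
    [-0.04, -0.58, -0.24, 0, 0.01, 0.01, 0],
    [-0.04, -0.58, -0.24, 0, 0.01, 0.01, 0],
    [-0.04, -0.58, -0.24, 0, 0.01, 0.01, 0],
    [-0.04, -0.58, -0.24, 0, 0.01, 0.01, 0],
    [-0.04, -0.58, -0.24, 0, 0.01, 0.01, 0],
    [-0.04, -0.58, -0.24, 0, 0.01, 0.01, 0],
    [-0.04, -0.58, -0.24, 0, 0.01, 0.01, 0],
  ],
)

```text
clock: 31.22
ee_pos: [0.385, -0.2753, 0.2423]
tool_rot: [0.659, 0.702, -0.164, 0.215]
wrist_force: [-0.3, -0.6, 0.2]
opening: -0.0003
grip_force: 0.0
```

>>> carry_out(
  plan=[
    [-0.04, -0.58, -0.24, 0, 0.01, 0.01, 0],
    [-0.04, -0.58, -0.24, 0, 0.01, 0.01, 0],
    [-0.04, -0.58, -0.24, 0, 0.01, 0.01, 0],
    [-0.04, -0.58, -0.24, 0, 0.01, 0.01, 0],
  ],
)

```text
clock: 31.55
ee_pos: [0.3867, -0.2752, 0.2419]
tool_rot: [0.596, 0.705, -0.246, 0.296]
wrist_force: [-0.2, -1.2, -0.9]
opening: 0.0001
grip_force: 0.0
```

```bash
python3 - <<'E'
from h import *
from station import readout
s=readout.observe(); r=Ro.from_quat(s["tool_rot"]); print(s["clock"],s["q"].round(3),s["ee_pos"],r.as_matrix().round(2).tolist())
e=plan([.385,-.275,.24],-36,54,6,0,grasp=False)
e=plan([.385,-.275,.24],-10,47,5,0,grasp=False,start=e)
E
```

```text
31.55 [-0.562  0.566  1.086  2.336  1.135  0.191 -0.585] [ 0.38666284 -0.27519807  0.24190213] [[-0.11, 0.99, 0.12], [0.69, 0.17, -0.7], [-0.71, 0.01, -0.7]]
[[-0.93,-0.23,-0.8,0.01,-0.01,0.01,0],[-0.93,-0.23,-0.81,0.01,-0.01,0,0],[-0.94,-0.22,-0.8,0.01,-0.01,0,0],[-0.93,-0.23,-0.81,0.01,0,0.01,0],[-0.93,-0.23,-0.8,0.01,-0.01,0,0],[-0.93,-0.23,-0.81,0.02,0,0,0]]
[[-0.67,0.23,-0.55,0,0,0,0],[-0.67,0.23,-0.55,0,0,0,0],[-0.67,0.23,-0.55,0,0,0,0],[-0.67,0.23,-0.55,0,0,0,0],[-0.67,0.23,-0.55,0,0,0,0]]
```

>>> carry_out(
  plan=[
    [-0.47, -0.35, -0.4, 0, 0, 0, 0],
    [-0.47, -0.35, -0.4, 0, 0, 0, 0],
    [-0.47, -0.25, -0.4, 0, 0, 0, 0],
    [-0.47, -0.2, -0.4, 0, 0, 0, 0],
    [-0.47, -0.15, -0.4, 0, 0, 0, 0],
    [-0.47, -0.12, -0.4, 0, 0, 0, 0],
  ],
)

```text
clock: 32.05
ee_pos: [0.369, -0.2739, 0.2324]
tool_rot: [0.538, 0.748, -0.252, 0.297]
wrist_force: [-0.2, -0.7, -1.5]
opening: 0.0001
grip_force: 0.0
```

```bash
python3 - <<'E'
from h import *
from station import readout
s=readout.observe(); r=Ro.from_quat(s["tool_rot"]); m=r.as_matrix(); print(s["clock"],s["q"].round(3),s["ee_pos"],"heading",np.degrees(np.arctan2(m[1,2],m[0,2])).round(1),"lean",np.degrees(np.arccos(-m[2,2])).round(1))
e=plan([.385,-.275,.24],-34,56,8,0,grasp=False)
e=plan([.385,-.275,.24],-10,50,8,0,grasp=False,start=e)
E
```

```text
32.05 [-0.302  0.413  0.657  2.418  1.657  0.435 -0.986] [ 0.3690466  -0.27393816  0.23242385] heading -76.1 lean 45.8
[[-0.67,-0.23,-0.46,-0.04,0.06,-0.01,0],[-0.67,-0.23,-0.46,-0.05,0.06,0,0],[-0.67,-0.23,-0.46,-0.04,0.06,0,0],[-0.67,-0.23,-0.46,-0.05,0.05,0.01,0],[-0.67,-0.23,-0.46,-0.06,0.05,0.01,0],[-0.67,-0.23,-0.46,-0.05,0.05,0.02,0],[-0.67,-0.23,-0.46,-0.06,0.04,0.02,0],[-0.67,-0.23,-0.46,-0.05,0.04,0.03,0]]
[[-0.4,0.12,-0.3,0,0,0,0],[-0.4,0.13,-0.3,0,0,0,0],[-0.4,0.12,-0.3,0,0,0,0],[-0.4,0.12,-0.3,0,0,0,0],[-0.4,0.13,-0.3,0,0,0,0],[-0.4,0.12,-0.31,0,0,0,0],[-0.4,0.13,-0.3,0,0,0,0],[-0.4,0.12,-0.3,0,0,0,0]]
```

```bash
python3 - <<'E'
from h import *
e=plan([.405,-.29,.25],-40,56,8,0,grasp=False)
E
```

```text
[[-0.57,-0.23,-0.38,-0.13,0.12,0.02,0],[-0.58,-0.23,-0.38,-0.14,0.11,0.03,0],[-0.57,-0.22,-0.38,-0.14,0.1,0.04,0],[-0.58,-0.23,-0.38,-0.14,0.1,0.06,0],[-0.57,-0.23,-0.38,-0.15,0.09,0.06,0],[-0.57,-0.23,-0.38,-0.15,0.08,0.06,0],[-0.58,-0.23,-0.38,-0.14,0.06,0.08,0],[-0.57,-0.22,-0.38,-0.15,0.06,0.08,0]]
```

>>> carry_out(
  plan=[
    [-0.57, -0.23, -0.38, -0.14, 0.12, 0.02, 0],
    [-0.57, -0.23, -0.38, -0.14, 0.11, 0.03, 0],
    [-0.57, -0.23, -0.38, -0.14, 0.1, 0.04, 0],
    [-0.57, -0.23, -0.38, -0.14, 0.1, 0.06, 0],
    [-0.57, -0.23, -0.38, -0.15, 0.09, 0.06, 0],
    [-0.57, -0.23, -0.38, -0.15, 0.08, 0.06, 0],
    [-0.57, -0.23, -0.38, -0.14, 0.06, 0.08, 0],
    [-0.57, -0.22, -0.38, -0.15, 0.06, 0.08, 0],
  ],
)

```text
clock: 32.72
ee_pos: [0.3872, -0.2839, 0.201]
tool_rot: [0.452, 0.806, -0.244, 0.295]
wrist_force: [1.7, 0.5, -2.0]
opening: 0.0001
grip_force: 0.0
```

```bash
python3 - <<'E'
from h import *
from station import readout
s=readout.observe(); r=Ro.from_quat(s["tool_rot"]); m=r.as_matrix(); print(s["clock"],s["q"].round(3),s["ee_pos"],"heading",np.degrees(np.arctan2(m[1,2],m[0,2])).round(1),"lean",np.degrees(np.arccos(-m[2,2])).round(1))
e=plan([.405,-.295,.24],-25,56,6,0,grasp=False)
e=plan([.40,-.32,.20],-10,48,8,0,grasp=False,start=e)
E
```

```text
32.7167 [ 0.808  0.533 -0.811  2.42   1.739  1.05  -0.85 ] [ 0.38718825 -0.28388979  0.20098777] heading -68.9 lean 45.0
[[-0.91,-0.37,-0.5,-0.23,0.03,-0.09,0],[-0.9,-0.37,-0.5,-0.23,0.02,-0.07,0],[-0.91,-0.37,-0.5,-0.24,0.02,-0.07,0],[-0.91,-0.38,-0.5,-0.24,0.02,-0.05,0],[-0.9,-0.37,-0.5,-0.24,0,-0.04,0],[-0.91,-0.37,-0.49,-0.24,0,-0.04,0]]
[[-0.25,0.17,-0.19,0.12,-0.1,0.11,0],[-0.24,0.16,-0.2,0.13,-0.11,0.12,0],[-0.25,0.17,-0.19,0.12,-0.1,0.11,0],[-0.25,0.16,-0.19,0.13,-0.11,0.11,0],[-0.24,0.17,-0.2,0.12,-0.1,0.12,0],[-0.25,0.17,-0.19,0.12,-0.11,0.11,0],[-0.24,0.16,-0.19,0.13,-0.1,0.11,0],[-0.25,0.17,-0.19,0.12,-0.11,0.11,0]]
```

The IK redundancy keeps drifting, so I'll identify the arm kinematics from my logged samples. Then I can search for a feasible press posture properly.

```bash
cat > kin.py <<'E'
import numpy as np, itertools
from scipy.spatial.transform import Rotation as Ro
from scipy.optimize import least_squares
LO=np.array([-3.12,-.3,-1.34,.26,-1.36,.01,-2.84]);HI=np.array([3.12,2.06,1.32,2.42,4.5,1.98,2.84])
S=[([-1.34851165,.61593182,-.01262831,1.42494188,.00811803,1.10341536,-.04041779],[.15985806,.62928951,.25511563]),
([-.819,.682,.121,2.28,2.069,.342,-1.277],[.45774,.24764,.07368]),([-.483,.25,.384,2.394,1.319,.014,.038],[.4525,.0221,.2234]),
([.207,.218,-.417,2.184,.755,.323,.637],[.50322,.01638,.28005]),([-.676,.596,-.314,2.13,1.456,.578,-.645],[.4423,.343,.1334]),
([.957,.064,-.6,2.318,-.572,.22,2.369],[.41166,-.14166,.30596]),([1.354,.303,-.878,2.339,-.877,.014,2.838],[.40393,-.23656,.25481]),
([.242,.284,.37,1.966,-.246,.77,1.195],[.41763,-.24904,.28033]),([-.055,.446,.943,1.979,-.627,.828,-.594],[.41099,-.28851,.25882]),
([.4,.452,.503,2.197,-1.259,.493,.192],[.40113,-.32117,.18595]),([1.055,.487,-.345,2.234,-1.316,.123,.279],[.39582,-.32894,.16173]),
([-.562,.566,1.086,2.336,1.135,.191,-.585],[.38666,-.2752,.2419]),([.808,.533,-.811,2.42,1.739,1.05,-.85],[.38719,-.28389,.20099])]
RS=np.array([.452,.806,-.244,.295])
def fk(q,sg,L):
    # L: d1,d2,d3,d4, a2 offsets
    R=Ro.from_euler('ZYZYZYZ',[0]*7) if 0 else None
    r1=Ro.from_euler('ZY',[sg[0]*q[0],q[1]]); r2=r1*Ro.from_euler('ZY',[sg[1]*q[2],q[3]]); r3=r2*Ro.from_euler('ZY',[sg[2]*q[4],q[5]]); r=r3*Ro.from_euler('Z',sg[3]*q[6]+L[7])
    p=np.array([0,0,L[0]])+r1.apply([L[4],0,L[1]])+r2.apply([L[5],0,L[2]])+r3.apply([L[6],0,L[3]])
    return p,r
if __name__=="__main__":
    best=None
    for sg in itertools.product((-1,1),repeat=3):
        sg4=(*sg,sg[0])
        f=lambda L:np.concatenate([fk(q,sg4,[*L,0])[0]-p for q,p in S])
        r=least_squares(f,[.34,.4,.4,.25,0,0,0]); print(sg,r.cost**.5,r.x.round(4),np.abs(r.fun).max().round(4))
        if best is None or r.cost<best[0]: best=(r.cost,sg,r.x)
    _,sg,L=best
    for s7 in(-1,1):
        for (q,_),rr in ((S[0],[1.24038466e-01,9.92276528e-01,-1.31555976e-03,-1.39704679e-04]),(S[-1],RS),(S[2],[.04,.965,-.01,.257])):
            print(s7,(fk(q,(*sg,s7),[*L,0])[1].inv()*Ro.from_quat(rr)).as_rotvec().round(3))
E
python3 kin.py
```

```text
(-1, -1, -1) 0.05164085852937563 [2.706e-01 5.533e-01 3.771e-01 2.892e-01 2.800e-03 1.050e-02 4.000e-04] 0.0207
(-1, -1, 1) 0.23069395905799156 [-0.0053  0.4372  0.2276  0.0614  0.0389 -0.1372 -0.0961] 0.1885
(-1, 1, -1) 0.4687789601531652 [ 0.2176  0.4123  0.222  -0.2078  0.5176  0.2837  0.1374] 0.3402
(-1, 1, 1) 0.4637441614929069 [ 0.1081  0.3006  0.1105 -0.386   0.7022  0.246   0.1548] 0.2868
(1, -1, -1) 1.0718432653228087 [ 0.2432 -0.5328 -0.4459 -0.1234  0.3106 -0.2654 -0.2153] 0.5708
(1, -1, 1) 1.0962592704487666 [ 0.9141 -0.6297  0.1933 -0.2059  0.4686 -0.0693  0.2924] 0.5622
(1, 1, -1) 0.8625004300578625 [ 0.0562 -0.9415 -0.9829  0.1626  0.1622 -0.8389 -0.3782] 0.4393
(1, 1, 1) 0.909862320141511 [ 0.8057 -1.3036 -0.0826 -0.3871  0.5718 -0.7097  0.4214] 0.4112
-1 [-0.    -0.     1.571]
-1 [ 0.000e+00 -1.000e-03  1.571e+00]
-1 [-1.00e-03  1.00e-03  1.57e+00]
1 [-0.    -0.     1.652]
1 [-1.000e-03  0.000e+00 -3.012e+00]
1 [-1.000e-03  1.000e-03  1.494e+00]
```

```bash
cat > kin2.py <<'E'
from kin import *
def rots(q):
    r1=Ro.from_euler('Z',-q[0]); r1b=r1*Ro.from_euler('Y',q[1]); r2=r1b*Ro.from_euler('Z',-q[2]); r2b=r2*Ro.from_euler('Y',q[3]); r3=r2b*Ro.from_euler('Z',-q[4]); r3b=r3*Ro.from_euler('Y',q[5])
    return r1,r1b,r2,r2b,r3,r3b,r3b*Ro.from_euler('Z',-q[6]+np.pi/2)
def basis(q):
    R=rots(q); c=[np.array([0,0,1.])]
    c+= [R[0].apply([1,0,0]),R[0].apply([0,1,0])]
    for k in (1,3): c+=[R[k].apply(v) for v in np.eye(3)]
    c+= [R[2].apply([1,0,0]),R[4].apply([1,0,0]),R[5].apply([1,0,0]),R[5].apply([0,0,1])]
    return np.array(c).T
A=np.vstack([basis(q) for q,_ in S]); b=np.concatenate([p for _,p in S])
X=np.linalg.lstsq(np.vstack([A,1e-3*np.eye(A.shape[1])]),np.r_[b,np.zeros(A.shape[1])],rcond=None)[0]
def FK(q): return basis(q)@X, rots(q)[6]
if __name__=="__main__":
    print(X.round(4),np.abs(A@X-b).max())
    from h import *
    rng=np.random.default_rng(0)
    qc=np.array(S[-1][0])
    for flip in (0,1):
     for lean in (38,42,45):
      for psi in (-4,-12,-20):
        out=[]
        for zz in (.052,.026):
            if flip: t,_=tcp_flip(-.08,zz,lean,psi); Rt=pose(psi+180,-lean)
            else: t=tcp_for_contact(-.08,zz,lean,psi); Rt=pose(psi,lean)
            f=lambda q:np.r_[(FK(q)[0]-t)*10,(FK(q)[1].inv()*Rt).as_rotvec()*2,.01*(q-(LO+HI)/2)/(HI-LO)]
            sols=[]
            for i in range(25):
                r=least_squares(f,rng.uniform(LO+.05,HI-.05),bounds=(LO+.03,HI-.03),max_nfev=60)
                if np.abs(r.fun[:6]).max()<.01: sols.append(r.x)
            if sols:
                sols=np.array(sols); mar=np.min(np.minimum(sols-LO,HI-sols)[:,[2,3,4,5,6]],1); k=np.argmax(mar); out.append((len(sols),mar[k].round(2),sols[k].round(2).tolist()))
        print(flip,lean,psi,out)
E
time python3 kin2.py
```

```text
[ 2.548e-01  6.000e-04 -6.100e-03 -5.000e-04 -6.100e-03  5.500e-01
  3.000e-04 -9.500e-03  3.720e-01  1.000e-03 -2.000e-04  5.000e-04
  2.799e-01] 0.0008717875820689613
0 38 -4 [(12, np.float64(0.19), [1.41, 0.92, -0.92, 2.23, 2.5, 0.35, -0.06]), (16, np.float64(0.18), [1.39, 0.98, -0.89, 2.24, 2.61, 0.39, -0.13])]
0 38 -12 [(18, np.float64(0.14), [1.31, 0.87, -0.83, 2.28, 2.66, 0.45, -0.39]), (17, np.float64(0.13), [1.32, 0.95, -0.83, 2.29, 2.67, 0.52, -0.37])]
0 38 -20 [(12, np.float64(0.11), [1.26, 0.87, -0.84, 2.31, 2.57, 0.59, -0.48]), (15, np.float64(0.1), [1.19, 0.89, -0.7, 2.32, 2.76, 0.61, -0.66])]
0 42 -4 [(16, np.float64(0.15), [1.48, 1.0, -1.01, 2.27, 2.57, 0.44, -0.05]), (9, np.float64(0.15), [1.43, 1.02, -0.9, 2.27, 2.8, 0.45, -0.26])]
0 42 -12 [(12, np.float64(0.1), [1.37, 0.93, -0.88, 2.32, 2.75, 0.55, -0.43]), (17, np.float64(0.1), [1.31, 0.96, -0.79, 2.32, 2.89, 0.59, -0.55])]
0 42 -20 [(15, np.float64(0.06), [1.35, 0.98, -0.98, 2.36, 2.58, 0.74, -0.4]), (18, np.float64(0.05), [1.17, 0.91, -0.65, 2.37, 2.93, 0.71, -0.81])]
0 45 -4 [(13, np.float64(0.13), [1.5, 1.03,
[... 1049 characters left out ...]
7, 1.84]), (12, np.float64(0.09), [1.08, 0.85, -0.41, 2.33, 3.37, 0.6, 2.02])]
1 42 -20 [(11, np.float64(0.05), [0.96, 0.76, -0.32, 2.37, 3.27, 0.64, 1.9]), (15, np.float64(0.05), [1.14, 0.89, -0.6, 2.37, 2.98, 0.7, 2.28])]
1 45 -4 [(14, np.float64(0.12), [1.11, 0.8, -0.34, 2.3, 3.78, 0.57, 1.79]), (19, np.float64(0.12), [1.15, 0.87, -0.4, 2.3, 3.67, 0.59, 1.94])]
1 45 -12 [(12, np.float64(0.06), [1.02, 0.79, -0.3, 2.36, 3.55, 0.67, 1.84]), (9, np.float64(0.06), [1.09, 0.87, -0.4, 2.36, 3.42, 0.69, 2.01])]
1 45 -20 [(10, np.float64(0.03), [1.26, 0.92, -0.79, 2.39, 2.86, 0.75, 2.45]), (12, np.float64(0.03), [1.32, 1.04, -0.89, 2.39, 2.78, 0.84, 2.61])]
real	7m9.286s
user	7m8.520s
sys	0m0.231s
```

The model fits to under 1 mm. A good posture exists close to the current one (unflipped, lean 42, q5 around 2.6), so I'll take a joint-space path to a pre-pose there.

```bash
cat > jp.py <<'E'
from kin2 import *
from h import *
def solve(t,Rt,q0,w=.02):
    f=lambda q:np.r_[(FK(q)[0]-t)*10,(FK(q)[1].inv()*Rt).as_rotvec()*2,w*(q-q0)]
    for _ in range(2):
        r=least_squares(f,q0,bounds=(LO+.03,HI-.03),max_nfev=40); q0=r.x
    return r.x,np.abs(r.fun[:6]).max()
def rows(qs,start):
    p,r=start; out=[]
    for q in qs:
        pt,rt=FK(q); row=np.round(np.r_[np.degrees((r.inv()*rt).as_rotvec())/6,r.inv().apply(pt-p)/.03],2)
        p=p+r.apply(row[3:]*.03); r=r*Ro.from_rotvec(np.radians(row[:3]*6)); out.append([float(x) for x in row]+[0])
    for i in range(0,len(out),8): print(str(out[i:i+8]).replace(' ','').replace('.0,',','))
E
cat > go.py <<'E'
from jp import *
from station import readout
s=readout.observe(); q0=np.clip(s["q"],LO+.031,HI-.031)
psi,lean=-4,42
t=tcp_for_contact(-.08,.052,lean,psi); Rt=pose(psi,lean); z=Rt.apply([0,0,1])
qf,e1=solve(t,Rt,np.array([1.46,1.0,-.97,2.27,2.65,.44,-.12]))
qp,e2=solve(t-.06*z+[0,0,.02],Rt,qf); print(qf.round(2),e1,qp.round(2),e2)
n=18
qs=[q0+(qp-q0)*k/n for k in range(1,n+1)]
print("path tip:",[ (FK(q)[0]+.027*FK(q)[1].apply([0,0,1])).round(3).tolist() for q in qs[::3]])
rows(qs,(s["ee_pos"],Ro.from_quat(s["tool_rot"])))
E
time timeout 100 python3 go.py
```

```text
[ 1.46  0.98 -0.98  2.27  2.64  0.42 -0.13] 7.385808600780459e-09 [ 1.58  0.81 -1.02  2.31  2.6   0.26 -0.15] 4.5033181599778496e-08
path tip: [[0.415, -0.308, 0.179], [0.432, -0.316, 0.156], [0.443, -0.323, 0.139], [0.446, -0.328, 0.129], [0.443, -0.332, 0.124], [0.432, -0.336, 0.123]]
[[-0.46,0.07,-0.1,-0.37,0.48,0.39,0],[-0.4,0.19,-0.34,0.03,0.12,0.32,0],[-0.41,0.17,-0.35,0.02,0.09,0.3,0],[-0.41,0.14,-0.35,0.01,0.06,0.28,0],[-0.41,0.12,-0.35,0,0.04,0.25,0],[-0.42,0.1,-0.35,0.01,0.01,0.23,0],[-0.42,0.06,-0.36,0,-0.02,0.2,0],[-0.42,0.05,-0.36,0.01,-0.03,0.17,0]]
[[-0.41,0.02,-0.37,0.01,-0.06,0.14,0],[-0.41,-0.01,-0.38,0.03,-0.07,0.1,0],[-0.4,-0.03,-0.38,0.03,-0.09,0.07,0],[-0.39,-0.05,-0.39,0.05,-0.09,0.04,0],[-0.38,-0.08,-0.4,0.06,-0.11,0.01,0],[-0.37,-0.09,-0.41,0.08,-0.11,-0.03,0],[-0.35,-0.11,-0.42,0.09,-0.12,-0.06,0],[-0.33,-0.13,-0.43,0.12,-0.11,-0.09,0]]
[[-0.31,-0.14,-0.44,0.13,-0.1,-0.12,0],[-0.3,-0.15,-0.46,0.16,-0.1,-0.15,0]]
real	0m1.978s
user	0m2.022s
sys	0m0.288s
```

```bash
python3 - <<'E'
src=open('go.py').read().replace('print("path tip',"""o=[]
for k,q in enumerate(qs,1):
    p,r=FK(q); b=np.sin(np.pi*k/n); o.append(solve(p+np.array([-.035,0,.03])*b,r,q)[0])
qs=o
print("path tip""")
open('go2.py','w').write(src)
E
timeout 200 python3 go2.py
```

```text
[ 1.46  0.98 -0.98  2.27  2.64  0.42 -0.13] 7.385808600780459e-09 [ 1.58  0.81 -1.02  2.31  2.6   0.26 -0.15] 4.5033181599778496e-08
path tip: [[0.409, -0.308, 0.185], [0.41, -0.317, 0.176], [0.41, -0.323, 0.168], [0.412, -0.328, 0.158], [0.416, -0.332, 0.147], [0.42, -0.336, 0.133]]
[[-0.46,0.08,-0.1,-0.41,0.29,0.21,0],[-0.39,0.2,-0.34,-0.01,-0.07,0.15,0],[-0.4,0.18,-0.35,-0.01,-0.07,0.13,0],[-0.41,0.16,-0.35,-0,-0.08,0.11,0],[-0.42,0.12,-0.35,-0,-0.09,0.11,0],[-0.42,0.08,-0.36,0.01,-0.08,0.1,0],[-0.42,0.06,-0.36,0.01,-0.08,0.11,0],[-0.42,0.02,-0.36,0.03,-0.07,0.1,0]]
[[-0.41,0.01,-0.37,0.02,-0.07,0.12,0],[-0.41,-0,-0.38,0.02,-0.06,0.13,0],[-0.4,-0.03,-0.38,0.02,-0.06,0.13,0],[-0.39,-0.06,-0.39,0.03,-0.06,0.15,0],[-0.38,-0.07,-0.4,0.04,-0.06,0.15,0],[-0.37,-0.09,-0.41,0.05,-0.06,0.15,0],[-0.35,-0.12,-0.42,0.06,-0.07,0.15,0],[-0.33,-0.12,-0.43,0.08,-0.07,0.15,0]]
[[-0.32,-0.14,-0.44,0.09,-0.07,0.13,0],[-0.29,-0.15,-0.46,0.12,-0.07,0.11,0]]
```

>>> carry_out(
  plan=[
    [-0.46, 0.08, -0.1, -0.41, 0.29, 0.21, 0],
    [-0.4, 0.2, -0.34, -0.01, -0.07, 0.15, 0],
    [-0.4, 0.18, -0.35, -0.01, -0.07, 0.13, 0],
    [-0.4, 0.16, -0.35, 0, -0.08, 0.11, 0],
    [-0.42, 0.12, -0.35, 0, -0.09, 0.11, 0],
    [-0.42, 0.08, -0.36, 0.01, -0.08, 0.1, 0],
    [-0.42, 0.06, -0.36, 0.01, -0.08, 0.11, 0],
    [-0.42, 0.02, -0.36, 0.03, -0.07, 0.1, 0],
  ],
)

```text
clock: 33.38
ee_pos: [0.3967, -0.3145, 0.1857]
tool_rot: [0.293, 0.901, -0.115, 0.298]
wrist_force: [1.2, 0.4, 0.7]
opening: -0.0002
grip_force: 0.0
```

```bash
sed -i 's/^n=18/n=14/; s/-.035,0,.03/-.02,0,.02/' go2.py; python3 -c "
from station import readout
s=readout.observe(); print(s['clock'],s['q'].round(3),s['ee_pos'])"; timeout 200 python3 go2.py
```

```text
33.3833 [ 1.21   0.527 -0.865  2.394  2.134  0.564 -0.544] [ 0.39671976 -0.31448311  0.18569673]
[ 1.46  0.98 -0.98  2.27  2.64  0.42 -0.13] 7.385808600780459e-09 [ 1.58  0.81 -1.02  2.31  2.6   0.26 -0.15] 4.5033181599778496e-08
path tip: [[0.409, -0.327, 0.165], [0.404, -0.329, 0.163], [0.403, -0.331, 0.157], [0.408, -0.334, 0.145], [0.417, -0.338, 0.129]]
[[-0.28,0,-0.28,-0.05,-0.09,0.02,0],[-0.28,0.03,-0.29,0.04,-0.08,-0.01,0],[-0.28,0.01,-0.3,0.04,-0.08,-0,0],[-0.29,-0,-0.29,0.05,-0.07,0.01,0],[-0.28,-0.02,-0.29,0.04,-0.06,0.02,0],[-0.27,-0.04,-0.29,0.04,-0.05,0.05,0],[-0.27,-0.05,-0.29,0.05,-0.04,0.09,0],[-0.27,-0.06,-0.29,0.04,-0.04,0.11,0]]
[[-0.25,-0.09,-0.29,0.03,-0.04,0.14,0],[-0.25,-0.09,-0.29,0.04,-0.04,0.17,0],[-0.24,-0.11,-0.3,0.04,-0.04,0.18,0],[-0.23,-0.13,-0.29,0.04,-0.04,0.21,0],[-0.22,-0.13,-0.3,0.05,-0.05,0.21,0],[-0.2,-0.15,-0.3,0.05,-0.06,0.2,0]]
```

It follows the intended posture well, so I'll continue.

>>> carry_out(
  plan=[
    [-0.28, 0, -0.28, -0.05, -0.09, 0.02, 0],
    [-0.28, 0.03, -0.29, 0.04, -0.08, 0, 0],
    [-0.28, 0.01, -0.3, 0.04, -0.08, 0, 0],
    [-0.28, 0, -0.29, 0.05, -0.07, 0.01, 0],
    [-0.28, -0.02, -0.29, 0.04, -0.06, 0.02, 0],
    [-0.27, -0.04, -0.29, 0.04, -0.05, 0.05, 0],
    [-0.27, -0.05, -0.29, 0.05, -0.04, 0.09, 0],
    [-0.27, -0.06, -0.29, 0.04, -0.04, 0.11, 0],
  ],
)

```text
clock: 34.05
ee_pos: [0.3883, -0.3272, 0.1741]
tool_rot: [0.146, 0.935, -0.047, 0.319]
wrist_force: [0.1, -0.4, 0.3]
opening: -0.0003
grip_force: 0.0
```

>>> carry_out(
  plan=[
    [-0.25, -0.09, -0.29, 0.03, -0.04, 0.14, 0],
    [-0.25, -0.09, -0.29, 0.04, -0.04, 0.17, 0],
    [-0.24, -0.11, -0.3, 0.04, -0.04, 0.18, 0],
    [-0.23, -0.13, -0.29, 0.04, -0.04, 0.2, 0],
    [-0.22, -0.13, -0.3, 0.05, -0.05, 0.2, 0],
    [-0.2, -0.15, -0.3, 0.05, -0.06, 0.2, 0],
  ],
)

```text
clock: 34.55
ee_pos: [0.4015, -0.3379, 0.1436]
tool_rot: [0.033, 0.933, -0.013, 0.358]
wrist_force: [0.2, 0.5, -0.4]
opening: -0.0
grip_force: 0.0
```

```bash
cat > st.py <<'E'
from h import *
from station import readout
s=readout.observe(); r=Ro.from_quat(s["tool_rot"]); m=r.as_matrix(); print(s["clock"],s["q"].round(3),s["ee_pos"].round(4),"heading",np.degrees(np.arctan2(m[1,2],m[0,2])).round(1),"lean",np.degrees(np.arccos(-m[2,2])).round(1),"F",s["wrist_force"].round(1))
c=s["ee_pos"]+r.apply([.011,0,.027]); a=np.radians(-5.5); d=c[:2]-FO; print("contact edge local x,y,z",(d@[np.cos(a),np.sin(a)]).round(4),(d@[-np.sin(a),np.cos(a)]).round(4),c[2].round(4))
E
python3 st.py; python3 - <<'E'
from h import *
t=tcp_for_contact(-.08,.057,42,-4)
plan(t,-4,42,8,0,grasp=False)
E
```

```text
34.55 [ 1.572  0.799 -0.999  2.309  2.668  0.255 -0.218] [ 0.4015 -0.3379  0.1436] heading -4.1 lean 42.0 F [ 0.2  0.5 -0.4]
contact edge local x,y,z -0.1207 -0.0013 0.1161
[[0,0,0,0.04,0,0.3,0],[0,0,0,0.04,0,0.29,0],[-0.01,0,0,0.04,0,0.3,0],[0,0,-0.01,0.03,0,0.3,0],[0,-0.01,0,0.04,0.01,0.29,0],[0,0,0,0.04,0,0.3,0],[0,0,0,0.04,0,0.3,0],[-0.01,0,0,0.04,0,0.29,0]]
```

>>> carry_out(
  plan=[
    [0, 0, 0, 0.04, 0, 0.3, 0],
    [0, 0, 0, 0.04, 0, 0.3, 0],
    [0, 0, 0, 0.04, 0, 0.3, 0],
    [0, 0, 0, 0.04, 0, 0.3, 0],
    [0, 0, 0, 0.04, 0, 0.3, 0],
    [0, 0, 0, 0.04, 0, 0.3, 0],
    [0, 0, 0, 0.04, 0, 0.22, 0],
    [0, 0, 0, 0, 0, 0, 0],
  ],
)

```text
clock: 35.22
ee_pos: [0.4361, -0.3404, 0.0931]
tool_rot: [0.034, 0.933, -0.014, 0.358]
wrist_force: [-0.6, -0.2, -0.3]
opening: -0.0001
grip_force: 0.0
```

```bash
python3 st.py; python3 - <<'E'
from h import *
plan(tcp_for_contact(-.082,.022,42,-4),-4,42,14,0,grasp=False)
E
```

```text
35.2167 [ 1.467  0.932 -0.952  2.276  2.687  0.38  -0.202] [ 0.4361 -0.3404  0.0931] heading -4.3 lean 41.9 F [-0.6 -0.2 -0.3]
contact edge local x,y,z -0.0861 -0.0005 0.0657
[[0,0,0,0.06,0,0.08,0],[0,0,0,0.06,0,0.09,0],[-0.01,0,0,0.07,0,0.08,0],[0,0,0,0.06,0,0.09,0],[0,0,-0.01,0.06,0,0.08,0],[0,0,0,0.06,0,0.08,0],[-0.01,-0.01,0,0.07,0.01,0.09,0],[0,0,0,0.06,0,0.08,0]]
[[0,0,0,0.06,0,0.08,0],[0,0,0,0.06,0,0.09,0],[-0.01,0,0,0.07,0,0.08,0],[0,0,0,0.06,0,0.09,0],[0,0,0,0.06,0,0.08,0],[0,0,-0.01,0.06,0,0.08,0]]
```

>>> carry_out(
  plan=[
    [0, 0, 0, 0.02, 0, 0.09, 0],
    [0, 0, 0, 0.02, 0, 0.09, 0],
    [0, 0, 0, 0.02, 0, 0.09, 0],
    [0, 0, 0, 0.03, 0, 0.09, 0],
    [0, 0, 0, 0.03, 0, 0.08, 0],
    [0, 0, 0, 0, 0, 0, 0],
  ],
)

```text
clock: 35.72
ee_pos: [0.4415, -0.3414, 0.0816]
tool_rot: [0.034, 0.933, -0.014, 0.358]
wrist_force: [-0.1, -0.6, -1.0]
opening: 0.0001
grip_force: 0.0
```

>>> carry_out(
  plan=[
    [0, 0, 0, 0.06, 0, 0.07, 0],
    [0, 0, 0, 0.06, 0, 0.07, 0],
    [0, 0, 0, 0, 0, 0, 0],
  ],
)

```text
clock: 35.97
ee_pos: [0.4417, -0.3414, 0.0764]
tool_rot: [0.034, 0.933, -0.015, 0.358]
wrist_force: [-0.7, -0.4, 4.0]
opening: -0.0001
grip_force: 1.7
```

```bash
python3 st.py
```

```text
35.9667 [ 1.45   0.975 -0.943  2.27   2.703  0.417 -0.195] [ 0.4417 -0.3414  0.0764] heading -4.4 lean 42.0 F [-0.7 -0.4  4. ]
contact edge local x,y,z -0.0804 -0.0009 0.049
```

>>> carry_out(
  plan=[
    [0, 0, 0, 0.05, 0, 0.06, 0],
    [0, 0, 0, 0.05, 0, 0.06, 0],
    [0, 0, 0, 0.05, 0, 0.06, 0],
    [0, 0, 0, 0.05, 0, 0.06, 0],
    [0, 0, 0, 0.06, 0, 0.06, 0],
    [0, 0, 0, 0.06, 0, 0.06, 0],
    [0, 0, 0, 0.06, 0, 0.06, 0],
    [0, 0, 0, 0.06, 0, 0.06, 0],
  ],
)

```text
clock: 36.63
ee_pos: [0.4411, -0.3412, 0.0571]
tool_rot: [0.034, 0.933, -0.015, 0.358]
wrist_force: [-6.0, 0.3, 8.3]
opening: -0.0001
grip_force: 4.1
```

>>> carry_out(
  plan=[
    [0, 0, 0, 0.04, 0, 0.05, 0],
    [0, 0, 0, 0.04, 0, 0.05, 0],
    [0, 0, 0, 0, 0, 0, 0],
  ],
)

```text
clock: 36.88
ee_pos: [0.4411, -0.3411, 0.053]
tool_rot: [0.034, 0.933, -0.014, 0.358]
wrist_force: [-6.2, -0.0, 8.5]
opening: 0.0
grip_force: 4.5
```

```bash
python3 st.py
```

```text
36.8833 [ 1.444  1.035 -0.932  2.274  2.732  0.466 -0.186] [ 0.4411 -0.3411  0.053 ] heading -4.4 lean 41.9 F [-6.2 -0.   8.5]
contact edge local x,y,z -0.0811 -0.0007 0.0256
```

>>> carry_out(
  plan=[
    [0, 0, 0, 0.04, 0, 0.04, 0],
    [0, 0, 0, 0.03, 0, 0.04, 0],
    [0, 0, 0, 0, 0, 0, 0],
  ],
)

```text
clock: 37.13
ee_pos: [0.4411, -0.3411, 0.05]
tool_rot: [0.034, 0.933, -0.015, 0.358]
wrist_force: [-6.7, 0.4, 10.3]
opening: 0.0001
grip_force: 4.9
```

>>> carry_out(
  plan=[
    [0, 0, 0, 0.03, 0, 0.04, 0],
    [0, 0, 0, 0.03, 0, 0.03, 0],
    [0, 0, 0, 0, 0, 0, 0],
  ],
)

```text
clock: 37.38
ee_pos: [0.4412, -0.341, 0.0492]
tool_rot: [0.033, 0.933, -0.016, 0.359]
wrist_force: [-15.3, 0.1, 22.5]
opening: -0.0
grip_force: 11.1
```

It's at the stop: the motion halted and the force jumped to 22 N. I'll hold for 1.5 s, then release slowly.

>>> carry_out(
  plan=[
    [0, 0, 0, 0, 0, 0, 0],
    [0, 0, 0, 0, 0, 0, 0],
    [0, 0, 0, 0, 0, 0, 0],
    [0, 0, 0, 0, 0, 0, 0],
    [0, 0, 0, 0, 0, 0, 0],
    [0, 0, 0, 0, 0, 0, 0],
    [0, 0, 0, 0, 0, 0, 0],
    [0, 0, 0, 0, 0, 0, 0],
  ],
)

```text
clock: 38.05
ee_pos: [0.4412, -0.3411, 0.0492]
tool_rot: [0.033, 0.933, -0.016, 0.359]
wrist_force: [-13.8, -1.2, 21.0]
opening: -0.0
grip_force: 10.8
```

>>> carry_out(
  plan=[
    [0, 0, 0, 0, 0, 0, 0],
    [0, 0, 0, 0, 0, 0, 0],
    [0, 0, 0, 0, 0, 0, 0],
    [0, 0, 0, 0, 0, 0, 0],
    [0, 0, 0, 0, 0, 0, 0],
    [0, 0, 0, 0, 0, 0, 0],
    [0, 0, 0, 0, 0, 0, 0],
    [0, 0, 0, 0, 0, 0, 0],
  ],
)

```text
clock: 38.72
ee_pos: [0.4412, -0.341, 0.0492]
tool_rot: [0.033, 0.933, -0.016, 0.359]
wrist_force: [-14.4, -0.6, 21.4]
opening: -0.0002
grip_force: 10.8
```

>>> carry_out(
  plan=[
    [0, 0, 0, 0, 0, 0, 0],
    [0, 0, 0, 0, 0, 0, 0],
    [0, 0, 0, -0.06, 0, -0.06, 0],
    [0, 0, 0, -0.06, 0, -0.06, 0],
    [0, 0, 0, -0.06, 0, -0.07, 0],
    [0, 0, 0, -0.06, 0, -0.07, 0],
    [0, 0, 0, -0.06, 0, -0.07, 0],
    [0, 0, 0, -0.06, 0, -0.07, 0],
  ],
)

```text
clock: 39.38
ee_pos: [0.4417, -0.3412, 0.0638]
tool_rot: [0.034, 0.933, -0.015, 0.358]
wrist_force: [-3.3, 0.3, 6.9]
opening: -0.0002
grip_force: 3.1
```

>>> carry_out(
  plan=[
    [0, 0, 0, -0.06, 0, -0.07, 0],
    [0, 0, 0, -0.06, 0, -0.07, 0],
    [0, 0, 0, -0.06, 0, -0.07, 0],
    [0, 0, 0, -0.06, 0, -0.07, 0],
    [0, 0, 0, -0.06, 0, -0.07, 0],
    [0, 0, 0, -0.06, 0, -0.07, 0],
    [0, 0, 0, -0.04, 0, -0.15, 0],
    [0, 0, 0, -0.02, 0, -0.3, 0],
  ],
)

```text
clock: 40.05
ee_pos: [0.433, -0.3405, 0.0903]
tool_rot: [0.034, 0.933, -0.014, 0.357]
wrist_force: [0.8, -0.4, -0.0]
opening: 0.0001
grip_force: 0.0
```

>>> carry_out(
  plan=[
    [0, 0, 0, 0, 0, -0.3, 0],
    [0, 0, 0, 0, 0, -0.3, 0],
    [0, 0, 0, 0, 0, -0.3, 0],
    [0, 0, 0, 0, 0, -0.3, 0],
    [0, 0, 0, 0, 0, -0.3, 0],
    [0, 0, 0, 0, 0, 0, 0],
    [0, 0, 0, 0, 0, 0, 0],
  ],
)

```text
clock: 40.63
ee_pos: [0.4033, -0.3388, 0.125]
tool_rot: [0.034, 0.933, -0.015, 0.358]
wrist_force: [0.9, -0.4, 0.1]
opening: -0.0003
grip_force: 0.0
```

```bash
python3 st.py; python3 - <<'E'
from h import *
from station import vision
d=pickle.load(open("f0.pkl","rb"))
for n in ("top","scene"):
    f=vision.grab_frame(n); a=cv2.GaussianBlur(f["color"],(5,5),0).astype(int); b=cv2.GaussianBlur(d[n]["color"],(5,5),0).astype(int)
    m=(np.abs(a-b).sum(2)>70).astype(np.uint8); k,l,st,c=cv2.connectedComponentsWithStats(m); print(n,[x.tolist() for x in st[1:] if x[4]>12])
    if n=="top":
        print("carton far",fitbox([(f,False)],(.523,.434,.056),2),"before",fitbox([(d[n],False)],(.523,.434,.056),2))
        hsv=lambda F:cv2.cvtColor(np.ascontiguousarray(F["color"]),cv2.COLOR_RGB2HSV)
        for F in (d[n],f):
            h=hsv(F)[255:280,460:505]; r=((h[...,0]<6)|(h[...,0]>174))&(h[...,1]>150)&(h[...,2]>70); ys,xs=np.nonzero(r); print("red pedal",r.sum(),xs.mean()+460 if r.sum() else 0,ys.mean()+255 if r.sum() else 0)
E
```

```text
40.6333 [ 1.556  0.849 -0.99   2.318  2.684  0.312 -0.209] [ 0.4033 -0.3388  0.125 ] heading -4.5 lean 42.0 F [ 0.9 -0.4  0.1]
contact edge local x,y,z -0.1189 -0.0021 0.0976
top [[346, 172, 22, 10, 172], [346, 203, 20, 5, 59], [344, 208, 29, 23, 232], [257, 223, 24, 48, 862], [225, 224, 23, 48, 873], [260, 243, 15, 6, 88], [227, 244, 15, 6, 72], [391, 272, 249, 208, 18872], [141, 351, 226, 69, 6399], [0, 374, 345, 106, 18538], [344, 418, 9, 8, 22], [377, 432, 11, 4, 23], [348, 434, 24, 46, 229], [345, 440, 10, 8, 43], [390, 449, 8, 21, 58]]
carton far (array([526.15, 434.05,   1.95]), np.float64(0.1764)) before (array([526.15, 434.05,   1.95]), np.float64(0.1764))
red pedal 127 482.25984251968504 265.7165354330709
red pedal 126 482.1587301587302 265.72222222222223
scene [[283, 0, 5, 10, 39], [425, 0, 201, 235, 12279], [284, 11, 21, 8, 91], [237, 16, 129, 161, 4790], [317, 25, 7, 8, 13], [326, 36, 6, 9, 16], [342, 40, 20, 16, 133], [332, 45, 7, 9, 27], [363, 54, 11, 32, 218], [343, 60, 6, 9, 17], [349, 70, 11, 16, 32], [398, 75, 44, 40, 925], [269, 80, 16, 10, 36], [373, 85, 18, 14, 97], [389, 102, 20, 36, 203], [374, 113, 7, 10, 23], [388, 117, 6, 19, 50], [410, 134, 5, 7, 18], [391, 174, 7, 3, 15], [368, 182, 159, 106, 3342], [262, 214, 30, 25, 419], [253, 226, 15, 22, 150], [343, 265, 43, 40, 843], [370, 279, 42, 42, 882]]
```

Only the two taken cartons and the stack have changed, apart from the arm itself. The far carton hasn't moved, the pedal is back at rest, and the hand is clear. Handing in.

```bash
python3 -c "
from station import workorder
print(workorder.close_job())"
```

```text
the job is handed in; nothing more can be done
None
```

The job is handed in: three cartons are stacked through the arch, aligned to about 1 mm; the pedal was pressed to its stop at about 22 N for about 1.5 s and came fully back up; the last carton was not moved, and the run took about 41 s. The arm hid the mould in the final camera check.

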